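# Change over the covered sugar rack at the hot-drinks table

### The arm

A 6-joint arm with a two-finger parallel gripper is mounted at the origin on the work surface. World frame = base frame: x ahead of the robot, y to its left, z up, the work surface at z = 0. Lengths are in m, angles in rad, forces in N, time in s.
With the tool pointing down it reaches from about 0.4 to 0.925 m from the base axis. Payload 3.4 kg.
Tool frame: the origin (TCP) lies on the centre line of the jaws, within the pads' length; the fingertips stand 19 mm ahead of it and the grasp point (between the pads) is the TCP; z points along the fingers, y is the direction in which the jaws open and shut (so a half turn about z gives the same grasp; the last joint's range is limited). The gripper opens to 85 mm and grips with 20 to 120 N. Pads are 22 mm wide; open, the fingers measure 114 mm over their backs; the gripper's body (76 mm by 85 mm) begins 54 mm behind the grasp point. The pads swing forward as they close: fully open they stand 13 mm farther back than shut.
Start: joints at [-1.274, 0.307, 1.506, -0, 1.328, -0.073], TCP at [0.208, -0.536, 0.25] pointing down, gripper open.
Joint ranges: [-3.12, 3.12], [-1.05, 2.28], [0.14, 2.33], [-1.42, 4.57], [0.1, 2.73], [-2.68, 2.68]. Speed limits (rad/s): [2.57, 2.57, 3.14, 3.14, 3.14, 3.14].

### API

Orientations are given as a unit quaternion [x, y, z, w].
In Python, from workcell import arm gives the robot as it stands. The module is installed in compiled form; this text tells all that it offers.
- The arm moves only by the tool step_arm, never from a script. Its argument "moves" is a list that holds one entry, the list of rows, each a list of 4 numbers: the shift along the tool's x, y, z in units of 40 mm (1.0 is 40 mm), then the turn about the tool's z in degrees. A call has 1 to 5 rows; each row is the pose to reach, as a shift and turn from the pose commanded when the call began, along the tool's axes at that moment; what a row does not reach only later rows make up. A row lasts 1/12 s, in which the tool goes at most 41.7 mm and 7.16 degrees, less where a joint would pass 70% of its speed; a pose out of reach is approached as far as the arm can. A call with a gripper value outside its range is refused whole. "jaw" is the finger opening in mm, from 0 to 85.4, set as the call begins (left out, the last holds). The fingers move at their own pace and stop on an object; "squeeze" is the grip in N (left out, the last holds). Time passes only in rows, so rows that repeat a pose let the fingers close. It gives the time, the measured TCP pose, the force and the opening at its end, in the units of the state.
- arm.get_obs(): the state, without advancing time (a new reading comes with each control period).
- arm.get_image(name): name is "scene" or "top" or "wrist"; returns the picture (420x560x3 uint8, red, green, blue); there is no depth.
- arm.camera_params(name): a dict with "mtx" (3x3 intrinsics, pixels), "world_to_cam" (4x4, takes a point from world to camera coordinates). Camera axes: x right, y down, z forward; pixel columns grow to the right and rows downward; lengths in m; the calibration is good to about 2 mm. A picture is of the moment at which its call begins: read the wrist's pose just before it. camera_params takes no time and is no camera call; for the wrist camera it gives the pose at the moment of the call.
- arm.sign_off(): hands the job in, once; it reports no verdict.
Trained networks look in the newest picture that a camera, given by its name, has taken for a name from the list of things; names that differ only in an ending like _2 or _b are one class to them, and where a whole thing is asked for, a point or a joint stands for the part that bears it (a point fixed in the world has none). Each returns a list of dicts, best first, with "confidence" (0 to 1); they miss things now and then, are a little off and sometimes report something else, mostly with a low value. They report only what shows in the picture. A call takes as long as a camera call.
- arm.look_for(camera, name): "bbox" ([left, top, right, bottom] as shares, 0 to 1, of the picture: columns of its width, rows of its height, round what is visible of it).
- arm.landmark_of(camera, name): "point" ([column, row] as shares, 0 to 1, of the picture: columns of its width, rows of its height: a listed point, or the origin of a listed thing).
The state is a dict: "time": time; "joint_pos": joint angles; "joint_velocities": joint speeds; "effort": joint torques, N m; "ee_pos": TCP position; "tcp_rot": TCP orientation; "force": force on the tool from outside, world axes, zero at the start; "wrist_torque": the same for the moment, N m; "opening": finger opening in m.
Only numpy, scipy, OpenCV 4.12 (cv2) and the standard library are available. Lean on these libraries where they do the work, as an engineer would, in place of code of your own. Each camera call takes 0.05 s, during which the arm holds its last target.

### The job

Change over the sugar rack: lift off its clear cover and set it on the black tray, then feel by weight which of the lidded tubs, both those in the rack and the spares on the table in front of it, are full and which are empty. Leave every full tub seated flat and square, fully down in a pocket of the rack, stand every empty one upright on the floor of the grey wash crate, and only then put the cover back squarely on the rack, fully down. Leave everything else on the table where it is.

Things in the scene. Friction and masses are not known exactly. Their poses are not given: they have to be found in the camera images.
- rack: The fixed steel sugar rack: base plate 160 x 290 mm (x by y), 6 mm thick; on it a block 129 x 258 mm and 30 mm high with three open pockets side by side along its y. Origin at the centre of the underside; z up. The cover stands on the base plate's margin around the block, with 3 mm play each way.
- cover: The rack's loose clear cover, 0.4-0.5 kg: upside-down box, outside 143 x 272 x 98 mm (x, y, z), inside 135 x 264 x 94, dark bottom rim. On top a black grip fin 100 mm long (y), 12 thick (x), 98 to 130 mm above the rim. Origin: centre of the bottom rim's plane. Starts on the rack (origin 6 mm above the rack's). Either way round is right.
- tray: A flat black serving tray, fixed, 310 x 190 mm (x by y), upper side 5 mm above the table; left or right of the robot. Origin at the centre of the underside.
- crate: A grey open wash crate, fixed, on the other side: inside 270 x 160 mm (x by y), floor 6 mm thick, walls 66 mm high. Origin at the centre of the underside. It has room for three tubs side by side along x, each with its long side along the crate's y.
- pocket_1 (a point): Centre of the floor of rack pocket 1 (floor 6 mm above the table; the axes are the rack's). A pocket is 105 mm along x and 71 mm along y, 30 mm deep; pockets are 82 mm apart along the rack's y.
- pocket_2 (a point): Centre of the floor of rack pocket 2 (floor 6 mm above the table; the axes are the rack's). A pocket is 105 mm along x and 71 mm along y, 30 mm deep; pockets are 82 mm apart along the rack's y.
- pocket_3 (a point): Centre of the floor of rack pocket 3 (floor 6 mm above the table; the axes are the rack's). A pocket is 105 mm along x and 71 mm along y, 30 mm deep; pockets are 82 mm apart along the rack's y.
- tub_a: Grey sugar tub, white lid; all look alike. Body 100 x 66 mm (x, y), foot 3 mm smaller all round; lid 104 x 70, top at 55 mm; on it a grip fin 60 mm long (x), 12 thick (y), 54 to 86 mm above the bottom. Origin: centre of the underside. Empty 0.10-0.14 kg or full 0.38-0.52 kg: only weight tells. May be absent. Starts in a pocket of the rack, under the cover.
- tub_b: Grey sugar tub, white lid; all look alike. Body 100 x 66 mm (x, y), foot 3 mm smaller all round; lid 104 x 70, top at 55 mm; on it a grip fin 60 mm long (x), 12 thick (y), 54 to 86 mm above the bottom. Origin: centre of the underside. Empty 0.10-0.14 kg or full 0.38-0.52 kg: only weight tells. May be absent. Starts in a pocket of the rack, under the cover.
- tub_c: Grey sugar tub, white lid; all look alike. Body 100 x 66 mm (x, y), foot 3 mm smaller all round; lid 104 x 70, top at 55 mm; on it a grip fin 60 mm long (x), 12 thick (y), 54 to 86 mm above the bottom. Origin: centre of the underside. Empty 0.10-0.14 kg or full 0.38-0.52 kg: only weight tells. May be absent. Starts in a pocket of the rack, under the cover.
- tub_d: Grey sugar tub, white lid; all look alike. Body 100 x 66 mm (x, y), foot 3 mm smaller all round; lid 104 x 70, top at 55 mm; on it a grip fin 60 mm long (x), 12 thick (y), 54 to 86 mm above the bottom. Origin: centre of the underside. Empty 0.10-0.14 kg or full 0.38-0.52 kg: only weight tells. May be absent. Starts as a spare on the table in front of the rack.
- tub_e: Grey sugar tub, white lid; all look alike. Body 100 x 66 mm (x, y), foot 3 mm smaller all round; lid 104 x 70, top at 55 mm; on it a grip fin 60 mm long (x), 12 thick (y), 54 to 86 mm above the bottom. Origin: centre of the underside. Empty 0.10-0.14 kg or full 0.38-0.52 kg: only weight tells. May be absent. Starts as a spare on the table in front of the rack.
- tub_f: Grey sugar tub, white lid; all look alike. Body 100 x 66 mm (x, y), foot 3 mm smaller all round; lid 104 x 70, top at 55 mm; on it a grip fin 60 mm long (x), 12 thick (y), 54 to 86 mm above the bottom. Origin: centre of the underside. Empty 0.10-0.14 kg or full 0.38-0.52 kg: only weight tells. May be absent. Starts as a spare on the table in front of the rack.
- tin: A closed food tin, 74 mm across, 85 mm tall; a bystander. Origin at the centre of the underside.
- jar: A closed glass jar, 68 mm across, 95 mm tall; a bystander. Origin at the centre of the underside.
- soup_bowl: A black lidded soup bowl, 110 mm across, 61 mm tall; a bystander. Origin at the centre of the underside.
- cup_stack: A stack of paper cups, 80 mm across, 106 mm tall; a bystander. Origin at the centre of the underside.
- sachet_carton: A small open carton of sachets, 70 x 130 mm, 55 mm tall; a bystander. Origin at the centre of the underside.
- flat_tin: A flat closed tin, 84 mm across, 40 mm tall; a bystander. Origin at the centre of the underside.

How it is judged:
On the way, in this order (a step that is already met when the one before it is completed fails the run):
1. the cover is set down on the tray (horizontal distance between cover and tray below 0.06 m and z of cover in the frame of tray below 0.015 m and angle between cover's own z axis and vertical below 0.06 rad), for 0.2 s.
2. with the cover still off, every full tub is seated in a pocket of the rack and every empty one stands in the crate (horizontal distance between cover and rack above 0.15 m and ((((horizontal distance between tub_a and pocket_1 below 0.005 m and z of tub_a in the frame of pocket_1 below 0.003 m and angle between the x axis of tub_a and the x axis of rack, either way round below 0.09 rad and angle between tub_a's own z axis and vertical below 0.04 rad) or (horizontal distance between tub_a and pocket_2 below 0.005 m and z of tub_a in the frame of pocket_2 below 0.003 m and angle between the x axis of tub_a and the x axis of rack, either way round below 0.09 rad and angle between tub_a's own z axis and vertical below 0.04 rad) or (horizontal distance between tub_a and pocket_3 below 0.005 m and z of tub_a in the frame of pocket_3 below 0.003 m and angle between the x axis of tub_a and the x axis of rack, either way round below 0.09 rad and angle between tub_a's own z axis and vertical below 0.04 rad)) and contact force between tub_a and rack above 2.5 N) or ((x of tub_a in the frame of crate between -0.13 and 0.13 m and y of tub_a in the frame of crate between -0.08 and 0.08 m and z of tub_a in the frame of crate below 0.012 m and angle between tub_a's own z axis and vertical below 0.1 rad) and contact force between tub_a and crate below 2.5 N)) and ((((horizontal distance between tub_b and pocket_1 below 0.005 m and z of tub_b in the frame of pocket_1 below 0.003 m and angle between the x axis of tub_b and the x axis of rack, either way round below 0.09 rad and angle between tub_b's own z axis and vertical below 0.04 rad) or (horizontal distance between tub_b and pocket_2 below 0.005 m and z of tub_b in the frame of pocket_2 below 0.003 m and angle between the x axis of tub_b and the x axis of rack, either way round below 0.09 rad and angle between tub_b's own z axis and vertical below 0.04 rad) or (horizontal distance between tub_b and pocket_3 below 0.005 m and z of tub_b in the frame of pocket_3 below 0.003 m and angle between the x axis of tub_b and the x axis of rack, either way round below 0.09 rad and angle between tub_b's own z axis and vertical below 0.04 rad)) and contact force between tub_b and rack above 2.5 N) or ((x of tub_b in the frame of crate between -0.13 and 0.13 m and y of tub_b in the frame of crate between -0.08 and 0.08 m and z of tub_b in the frame of crate below 0.012 m and angle between tub_b's own z axis and vertical below 0.1 rad) and contact force between tub_b and crate below 2.5 N)) and ((((horizontal distance between tub_c and pocket_1 below 0.005 m and z of tub_c in the frame of pocket_1 below 0.003 m and angle between the x axis of tub_c and the x axis of rack, either way round below 0.09 rad and angle between tub_c's own z axis and vertical below 0.04 rad) or (horizontal distance between tub_c and pocket_2 below 0.005 m and z of tub_c in the frame of pocket_2 below 0.003 m and angle between the x axis of tub_c and the x axis of rack, either way round below 0.09 rad and angle between tub_c's own z axis and vertical below 0.04 rad) or (horizontal distance between tub_c and pocket_3 below 0.005 m and z of tub_c in the frame of pocket_3 below 0.003 m and angle between the x axis of tub_c and the x axis of rack, either way round below 0.09 rad and angle between tub_c's own z axis and vertical below 0.04 rad)) and contact force between tub_c and rack above 2.5 N) or ((x of tub_c in the frame of crate between -0.13 and 0.13 m and y of tub_c in the frame of crate between -0.08 and 0.08 m and z of tub_c in the frame of crate below 0.012 m and angle between tub_c's own z axis and vertical below 0.1 rad) and contact force between tub_c and crate below 2.5 N)) and ((((horizontal distance between tub_d and pocket_1 below 0.005 m and z of tub_d in the frame of pocket_1 below 0.003 m and angle between the x axis of tub_d and the x axis of rack, either way round below 0.09 rad and angle between tub_d's own z axis and vertical below 0.04 rad) or (horizontal distance between tub_d and pocket_2 below 0.005 m and z of tub_d in the frame of pocket_2 below 0.003 m and angle between the x axis of tub_d and the x axis of rack, either way round below 0.09 rad and angle between tub_d's own z axis and vertical below 0.04 rad) or (horizontal distance between tub_d and pocket_3 below 0.005 m and z of tub_d in the frame of pocket_3 below 0.003 m and angle between the x axis of tub_d and the x axis of rack, either way round below 0.09 rad and angle between tub_d's own z axis and vertical below 0.04 rad)) and contact force between tub_d and rack above 2.5 N) or ((x of tub_d in the frame of crate between -0.13 and 0.13 m and y of tub_d in the frame of crate between -0.08 and 0.08 m and z of tub_d in the frame of crate below 0.012 m and angle between tub_d's own z axis and vertical below 0.1 rad) and contact force between tub_d and crate below 2.5 N)) and ((((horizontal distance between tub_e and pocket_1 below 0.005 m and z of tub_e in the frame of pocket_1 below 0.003 m and angle between the x axis of tub_e and the x axis of rack, either way round below 0.09 rad and angle between tub_e's own z axis and vertical below 0.04 rad) or (horizontal distance between tub_e and pocket_2 below 0.005 m and z of tub_e in the frame of pocket_2 below 0.003 m and angle between the x axis of tub_e and the x axis of rack, either way round below 0.09 rad and angle between tub_e's own z axis and vertical below 0.04 rad) or (horizontal distance between tub_e and pocket_3 below 0.005 m and z of tub_e in the frame of pocket_3 below 0.003 m and angle between the x axis of tub_e and the x axis of rack, either way round below 0.09 rad and angle between tub_e's own z axis and vertical below 0.04 rad)) and contact force between tub_e and rack above 2.5 N) or ((x of tub_e in the frame of crate between -0.13 and 0.13 m and y of tub_e in the frame of crate between -0.08 and 0.08 m and z of tub_e in the frame of crate below 0.012 m and angle between tub_e's own z axis and vertical below 0.1 rad) and contact force between tub_e and crate below 2.5 N)) and ((((horizontal distance between tub_f and pocket_1 below 0.005 m and z of tub_f in the frame of pocket_1 below 0.003 m and angle between the x axis of tub_f and the x axis of rack, either way round below 0.09 rad and angle between tub_f's own z axis and vertical below 0.04 rad) or (horizontal distance between tub_f and pocket_2 below 0.005 m and z of tub_f in the frame of pocket_2 below 0.003 m and angle between the x axis of tub_f and the x axis of rack, either way round below 0.09 rad and angle between tub_f's own z axis and vertical below 0.04 rad) or (horizontal distance between tub_f and pocket_3 below 0.005 m and z of tub_f in the frame of pocket_3 below 0.003 m and angle between the x axis of tub_f and the x axis of rack, either way round below 0.09 rad and angle between tub_f's own z axis and vertical below 0.04 rad)) and contact force between tub_f and rack above 2.5 N) or ((x of tub_f in the frame of crate between -0.13 and 0.13 m and y of tub_f in the frame of crate between -0.08 and 0.08 m and z of tub_f in the frame of crate below 0.012 m and angle between tub_f's own z axis and vertical below 0.1 rad) and contact force between tub_f and crate below 2.5 N))), for 0.3 s.
At the end, for the whole second after the job is handed in: Each full tub in a rack pocket: 5 mm of centre, 3 mm of the floor, square to 0.09 rad, upright to 0.04. Each empty tub on the crate floor (6 mm), upright to 0.1 rad. Cover back on the rack: centred to 6 mm, within 4 mm of fully down, square to 0.06, level to 0.03 rad, at rest. Any pocket will do (((((horizontal distance between tub_a and pocket_1 below 0.005 m and z of tub_a in the frame of pocket_1 below 0.003 m and angle between the x axis of tub_a and the x axis of rack, either way round below 0.09 rad and angle between tub_a's own z axis and vertical below 0.04 rad) or (horizontal distance between tub_a and pocket_2 below 0.005 m and z of tub_a in the frame of pocket_2 below 0.003 m and angle between the x axis of tub_a and the x axis of rack, either way round below 0.09 rad and angle between tub_a's own z axis and vertical below 0.04 rad) or (horizontal distance between tub_a and pocket_3 below 0.005 m and z of tub_a in the frame of pocket_3 below 0.003 m and angle between the x axis of tub_a and the x axis of rack, either way round below 0.09 rad and angle between tub_a's own z axis and vertical below 0.04 rad)) and contact force between tub_a and rack above 2.5 N) or ((x of tub_a in the frame of crate between -0.13 and 0.13 m and y of tub_a in the frame of crate between -0.08 and 0.08 m and z of tub_a in the frame of crate below 0.012 m and angle between tub_a's own z axis and vertical below 0.1 rad) and contact force between tub_a and crate below 2.5 N)) and ((((horizontal distance between tub_b and pocket_1 below 0.005 m and z of tub_b in the frame of pocket_1 below 0.003 m and angle between the x axis of tub_b and the x axis of rack, either way round below 0.09 rad and angle between tub_b's own z axis and vertical below 0.04 rad) or (horizontal distance between tub_b and pocket_2 below 0.005 m and z of tub_b in the frame of pocket_2 below 0.003 m and angle between the x axis of tub_b and the x axis of rack, either way round below 0.09 rad and angle between tub_b's own z axis and vertical below 0.04 rad) or (horizontal distance between tub_b and pocket_3 below 0.005 m and z of tub_b in the frame of pocket_3 below 0.003 m and angle between the x axis of tub_b and the x axis of rack, either way round below 0.09 rad and angle between tub_b's own z axis and vertical below 0.04 rad)) and contact force between tub_b and rack above 2.5 N) or ((x of tub_b in the frame of crate between -0.13 and 0.13 m and y of tub_b in the frame of crate between -0.08 and 0.08 m and z of tub_b in the frame of crate below 0.012 m and angle between tub_b's own z axis and vertical below 0.1 rad) and contact force between tub_b and crate below 2.5 N)) and ((((horizontal distance between tub_c and pocket_1 below 0.005 m and z of tub_c in the frame of pocket_1 below 0.003 m and angle between the x axis of tub_c and the x axis of rack, either way round below 0.09 rad and angle between tub_c's own z axis and vertical below 0.04 rad) or (horizontal distance between tub_c and pocket_2 below 0.005 m and z of tub_c in the frame of pocket_2 below 0.003 m and angle between the x axis of tub_c and the x axis of rack, either way round below 0.09 rad and angle between tub_c's own z axis and vertical below 0.04 rad) or (horizontal distance between tub_c and pocket_3 below 0.005 m and z of tub_c in the frame of pocket_3 below 0.003 m and angle between the x axis of tub_c and the x axis of rack, either way round below 0.09 rad and angle between tub_c's own z axis and vertical below 0.04 rad)) and contact force between tub_c and rack above 2.5 N) or ((x of tub_c in the frame of crate between -0.13 and 0.13 m and y of tub_c in the frame of crate between -0.08 and 0.08 m and z of tub_c in the frame of crate below 0.012 m and angle between tub_c's own z axis and vertical below 0.1 rad) and contact force between tub_c and crate below 2.5 N)) and ((((horizontal distance between tub_d and pocket_1 below 0.005 m and z of tub_d in the frame of pocket_1 below 0.003 m and angle between the x axis of tub_d and the x axis of rack, either way round below 0.09 rad and angle between tub_d's own z axis and vertical below 0.04 rad) or (horizontal distance between tub_d and pocket_2 below 0.005 m and z of tub_d in the frame of pocket_2 below 0.003 m and angle between the x axis of tub_d and the x axis of rack, either way round below 0.09 rad and angle between tub_d's own z axis and vertical below 0.04 rad) or (horizontal distance between tub_d and pocket_3 below 0.005 m and z of tub_d in the frame of pocket_3 below 0.003 m and angle between the x axis of tub_d and the x axis of rack, either way round below 0.09 rad and angle between tub_d's own z axis and vertical below 0.04 rad)) and contact force between tub_d and rack above 2.5 N) or ((x of tub_d in the frame of crate between -0.13 and 0.13 m and y of tub_d in the frame of crate between -0.08 and 0.08 m and z of tub_d in the frame of crate below 0.012 m and angle between tub_d's own z axis and vertical below 0.1 rad) and contact force between tub_d and crate below 2.5 N)) and ((((horizontal distance between tub_e and pocket_1 below 0.005 m and z of tub_e in the frame of pocket_1 below 0.003 m and angle between the x axis of tub_e and the x axis of rack, either way round below 0.09 rad and angle between tub_e's own z axis and vertical below 0.04 rad) or (horizontal distance between tub_e and pocket_2 below 0.005 m and z of tub_e in the frame of pocket_2 below 0.003 m and angle between the x axis of tub_e and the x axis of rack, either way round below 0.09 rad and angle between tub_e's own z axis and vertical below 0.04 rad) or (horizontal distance between tub_e and pocket_3 below 0.005 m and z of tub_e in the frame of pocket_3 below 0.003 m and angle between the x axis of tub_e and the x axis of rack, either way round below 0.09 rad and angle between tub_e's own z axis and vertical below 0.04 rad)) and contact force between tub_e and rack above 2.5 N) or ((x of tub_e in the frame of crate between -0.13 and 0.13 m and y of tub_e in the frame of crate between -0.08 and 0.08 m and z of tub_e in the frame of crate below 0.012 m and angle between tub_e's own z axis and vertical below 0.1 rad) and contact force between tub_e and crate below 2.5 N)) and ((((horizontal distance between tub_f and pocket_1 below 0.005 m and z of tub_f in the frame of pocket_1 below 0.003 m and angle between the x axis of tub_f and the x axis of rack, either way round below 0.09 rad and angle between tub_f's own z axis and vertical below 0.04 rad) or (horizontal distance between tub_f and pocket_2 below 0.005 m and z of tub_f in the frame of pocket_2 below 0.003 m and angle between the x axis of tub_f and the x axis of rack, either way round below 0.09 rad and angle between tub_f's own z axis and vertical below 0.04 rad) or (horizontal distance between tub_f and pocket_3 below 0.005 m and z of tub_f in the frame of pocket_3 below 0.003 m and angle between the x axis of tub_f and the x axis of rack, either way round below 0.09 rad and angle between tub_f's own z axis and vertical below 0.04 rad)) and contact force between tub_f and rack above 2.5 N) or ((x of tub_f in the frame of crate between -0.13 and 0.13 m and y of tub_f in the frame of crate between -0.08 and 0.08 m and z of tub_f in the frame of crate below 0.012 m and angle between tub_f's own z axis and vertical below 0.1 rad) and contact force between tub_f and crate below 2.5 N)) and horizontal distance between cover and rack below 0.006 m and z of cover in the frame of rack below 0.01 m and angle between the x axis of cover and the x axis of rack, either way round below 0.06 rad and angle between cover's own z axis and vertical below 0.03 rad and linear speed of cover below 0.02 m/s); the robot touches nothing.
It fails at once if a bystander (a tin, the jar, bowl, cups or carton) is moved more than 3 cm (distance of any of tin, jar, soup_bowl, cup_stack, sachet_carton, flat_tin from where it was at the start of the episode above 0.03 m).
Of tub_a, tub_b, tub_c only 2 to 3 are there at a start; the rules pass over those that are not, and their reading is None.
Of tub_d, tub_e, tub_f only 2 to 3 are there at a start; the rules pass over those that are not, and their reading is None.
At some moment in a run one of tub_d, tub_e, tub_f may be knocked a few centimetres aside while the robot is not near it.
Once in a run the grip may slacken for a moment while it holds something.
It also fails if it takes over 210 s, if anything falls off the work surface, if the arm or the gripper's body presses on something with over 40 N, if the wrist force passes 120 N, or if a joint passes its speed limit or range.

## Working session

There is one attempt and no reset: what is moved stays moved. The work goes in short steps, Python scripts to look and compute and a tool call to move; the robot and the scene stay as the last step left them, time stands still between calls to the robot, and variables do not carry over. Pictures are saved under pics/ and viewed, and the job is handed in when it is done.

Besides the shell and the picture viewer there is one more tool, called after ">>>" by a JSON object that holds its "name" and its "arguments". step_arm: Moves the arm, as the interface text tells. Its arguments: {"type":"object","properties":{"moves":{"type":"array"},"jaw":{"type":"number"},"squeeze":{"type":"number"}},"required":["moves"]}

```bash
mkdir -p pics
cat > h.py <<'E'
import numpy as np,cv2
from workcell import arm
from scipy.spatial.transform import Rotation as R
def save(cam,fn):
    im=arm.get_image(cam); cv2.imwrite('pics/'+fn,im[:,:,::-1]); return im
def P(cam):
    c=arm.camera_params(cam); return np.array(c['mtx']),np.array(c['world_to_cam'])
def px2w(cam,uv,z):
    K,T=P(cam); d=np.linalg.inv(K)@[uv[0],uv[1],1]; Rm=T[:3,:3]; o=-Rm.T@T[:3,3]; d=Rm.T@d
    return o+d*(z-o[2])/d[2]
def w2px(cam,p):
    K,T=P(cam); q=K@(T[:3,:3]@np.array(p)+T[:3,3]); return q[:2]/q[2]
def st():
    o=arm.get_obs(); r=R.from_quat(o['tcp_rot']); m=r.as_matrix()
    print('t',round(o['time'],2),'pos',np.round(o['ee_pos'],4),'x',np.round(m[:,0],3),'y',np.round(m[:,1],3),'F',np.round(o['force'],2),'op',round(o['opening'],4),'j',np.round(o['joint_pos'],2))
    return o,m
E
python3 - <<'E'
from h import *
st()
for c in ['top','scene','wrist']:
    save(c,c+'0.png'); print(c,np.round(P(c)[1],3).tolist(),P(c)[0].tolist())
    for n in ['rack','cover','tray','crate','tub_a','pocket_1','tin','jar','soup_bowl','cup_stack','sachet_carton','flat_tin'] if c=='top' else []:
        for d in arm.landmark_of(c,n)[:7]:
            uv=np.array(d['point'])*[560,420]; print(n,round(d['confidence'],2),np.round(uv),np.round(px2w(c,uv,0.0),3))
E
```

```text
t 0.0 pos [ 0.2081 -0.5353  0.2494] x [0.932 0.362 0.   ] y [ 0.362 -0.932 -0.002] F [0.16 0.47 0.3 ] op 0.0852 j [-1.27  0.31  1.51  0.    1.33 -0.07]
top [[0.02, -1.0, 0.004, -0.005], [-0.993, -0.02, -0.116, 0.569], [0.116, -0.002, -0.993, 1.267], [0.0, 0.0, 0.0, 1.0]] [[513.4998578120078, 0.0, 284.6841500112437], [0.0, 513.4998578120078, 213.29386828306647], [0.0, 0.0, 1.0]]
cover 0.76 [290. 197.] [ 0.616 -0.006  0.   ]
tray 0.72 [429. 251.] [ 0.482 -0.367  0.   ]
crate 0.77 [142. 253.] [0.462 0.372 0.   ]
tub_a 0.84 [287. 272.] [ 0.422 -0.003  0.   ]
tub_a 0.83 [342. 264.] [ 0.444 -0.144  0.   ]
tub_a 0.79 [226. 266.] [0.434 0.154 0.   ]
tub_a 0.67 [186. 151.] [0.734 0.27  0.   ]
tin 0.78 [381. 161.] [ 0.718 -0.245  0.   ]
tin 0.68 [430. 165.] [ 0.708 -0.373  0.   ]
tin 0.3 [227. 264.] [0.439 0.152 0.   ]
jar 0.67 [205. 313.] [0.315 0.204 0.   ]
jar 0.64 [188. 149.] [0.739 0.266 0.   ]
soup_bowl 0.75 [431. 163.] [ 0.715 -0.376  0.   ]
cup_stack 0.56 [143. 155.] [0.721 0.381 0.   ]
cup_stack 0.53 [226. 263.] [0.443 0.154 0.   ]
sachet_carton 0.94 [295. 126.] [ 0.807 -0.017  0.   ]
sachet_carton 0.35 [288. 270.] [ 0.428 -0.005  0.   ]
flat_tin 0.98 [204. 314.] [0.311 0.206 0.   ]
flat_tin 0.73 [287. 269.] [ 0.429 -0.002  0.   ]
scene [[0.655, 0.755, -0.013, -0.356], [0.43, -0.388, -0.815, -0.212], [-0.621, 0.529, -0.579, 1.669], [0.0, 0.0, 0.0, 1.0]] [[472.08356983229345, 0.0, 272.18633300309887], [0.0, 472.08356983229345, 211.891177176004], [0.0, 0.0, 1.0]]
wrist [[0.361, -0.933, 0.0, -0.575], [-0.881, -0.341, 0.328, -0.042], [-0.306, -0.119, -0.945, 0.38], [0.0, 0.0, 0.0, 1.0]] [[374.06876790185026, 0.0, 283.7738159783488], [0.0, 374.06876790185026, 210.28694904483922], [0.0, 0.0, 1.0]]
```

View pics/top0.png

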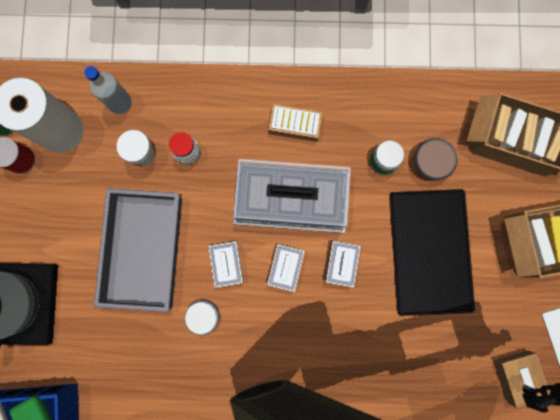

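View pics/scene0.png

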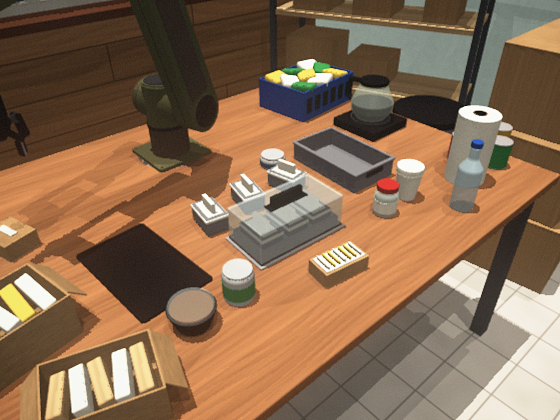

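Run:
```python
from h import *
t=cv2.imread('pics/top0.png');s=cv2.imread('pics/scene0.png')
a=cv2.resize(t[145:300,195:370],(800,709),interpolation=3)[:,:];a=cv2.resize(a,(640,567))
cv2.imwrite('pics/z1.png',a)
cv2.imwrite('pics/z2.png',cv2.resize(s[150:270,180:360],(780,520),interpolation=3))
for uv in [(267,189),(318,193),(292,192)]: print(px2w('top',uv,.136))
for n,uv in dict(tray=[(390,193),(463,190),(474,312),(400,315)],).items():
    print(n,[np.round(px2w('top',p,.005),3).tolist() for p in uv])
for n,uv in dict(crate=[(105,190),(181,192),(169,311),(95,306)],).items():
    print(n,[np.round(px2w('top',p,.066),3).tolist() for p in uv])
print('rackbase',[np.round(px2w('top',p,.006),3).tolist() for p in [(238,159),(350,165),(345,232),(233,225)]])
```

```text
[0.61383687 0.04935674 0.136     ]
[ 0.60678062 -0.07022908  0.136     ]
[ 0.60791524 -0.00932308  0.136     ]
tray [[0.631, -0.266, 0.005], [0.643, -0.456, 0.005], [0.331, -0.478, 0.005], [0.32, -0.29, 0.005]]
crate [[0.615, 0.453, 0.066], [0.614, 0.265, 0.066], [0.323, 0.281, 0.066], [0.331, 0.46, 0.066]]
rackbase [[0.713, 0.131, 0.006], [0.703, -0.162, 0.006], [0.527, -0.15, 0.006], [0.54, 0.139, 0.006]]
```

View pics/z1.png

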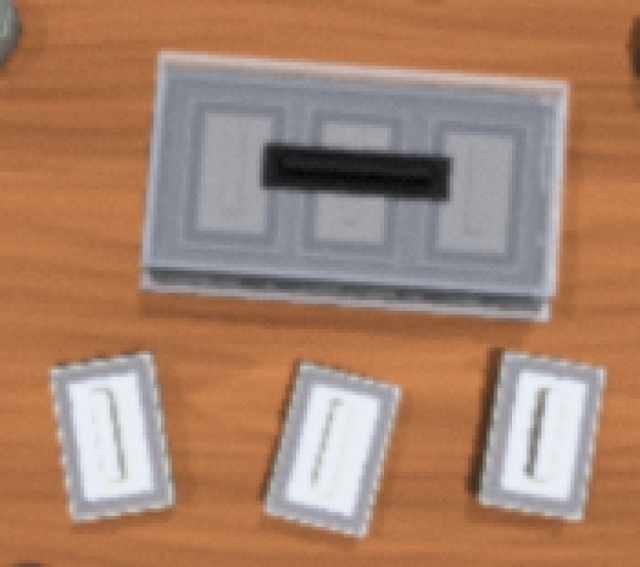

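View pics/z2.png

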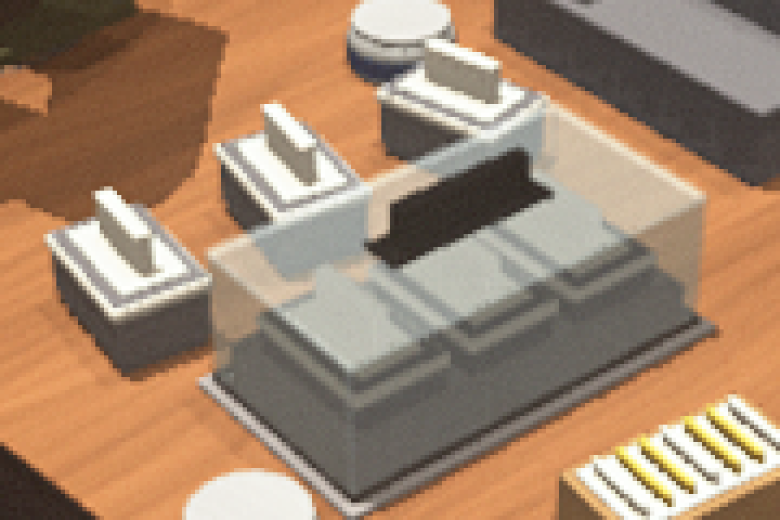

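```bash
cat >> h.py <<'E'
def plan(x,y,z,yaw=None):
    "yaw deg: world heading of tool x"
    o,m=st(); d=m.T@(np.array([x,y,z])-o['ee_pos'])
    cur=np.degrees(np.arctan2(m[1,0],m[0,0])); 
    turn=0 if yaw is None else -((yaw-cur+180)%360-180)
    print('curyaw',round(cur,2),'units',np.round(d/.04,3),'turn',round(turn,2),'rows',round(np.linalg.norm(d)/.0417,1),round(abs(turn)/7.16,1))
E
python3 -c "
from h import *
plan(.60,-.01,.30,87)
m=np.linalg.inv(P('wrist')[1]);print(m)"
```

```text
t 0.75 pos [ 0.2084 -0.5359  0.2503] x [ 0.932  0.362 -0.   ] y [ 0.362 -0.932  0.   ] F [-0.59 -0.63  0.25] op 0.0859 j [-1.27  0.31  1.51 -0.    1.33 -0.07]
curyaw 21.25 units [13.89  -8.707 -1.242] turn -65.75 rows 15.8 9.2
[[ 3.61140777e-01 -8.80834354e-01 -3.06117918e-01  2.87021820e-01]
 [-9.32511275e-01 -3.41040563e-01 -1.18802592e-01 -5.05240404e-01]
 [ 2.46776919e-04  3.28362870e-01 -9.44551621e-01  3.72899786e-01]
 [ 0.00000000e+00  0.00000000e+00  0.00000000e+00  1.00000000e+00]]
```

>>> {"name": "step_arm", "arguments": {"moves": [[[13.89, -8.7, -1.25, -65.75], [13.89, -8.7, -1.25, -65.75], [13.89, -8.7, -1.25, -65.75], [13.89, -8.7, -1.25, -65.75], [13.89, -8.7, -1.25, -65.75]]]}}

```text
time: 1.17
ee_pos: [0.3331, -0.3679, 0.2664]
tcp_rot: [0.877, 0.48, 0.0, 0.0]
force: [1.3, -0.8, 0.5]
opening: 0.085
```

```bash
python3 -c "
from h import *
plan(.60,-.01,.30,87)"
```

```text
t 1.17 pos [ 0.3331 -0.3679  0.2664] x [0.539 0.842 0.   ] y [ 0.842 -0.539  0.   ] F [ 1.27 -0.78  0.49] op 0.085 j [-0.92  0.18  1.64  0.    1.32 -0.35]
curyaw 57.35 units [11.132  0.791 -0.839] turn -29.65 rows 10.7 4.1
```

>>> {"name": "step_arm", "arguments": {"moves": [[[11.13, 0.79, -0.84, -29.65], [11.13, 0.79, -0.84, -29.65], [11.13, 0.79, -0.84, -29.65], [11.13, 0.79, -0.84, -29.65], [11.13, 0.79, -0.84, -29.65]]]}}

```text
time: 1.58
ee_pos: [0.4584, -0.2016, 0.2823]
tcp_rot: [0.725, 0.688, 0.0, 0.0]
force: [0.8, 0.5, -0.5]
opening: 0.0853
```

```bash
python3 -c "
from h import *
plan(.60,-.01,.30,87)"
```

```text
t 1.58 pos [ 0.4584 -0.2016  0.2823] x [ 0.052  0.999 -0.   ] y [ 0.999 -0.052  0.001] F [ 0.82  0.51 -0.46] op 0.0853 j [-0.5   0.18  1.6  -0.    1.36 -0.45]
curyaw 87.01 units [ 4.969  3.287 -0.442] turn 0.01 rows 5.7 0.0
```

>>> {"name": "step_arm", "arguments": {"moves": [[[4.97, 3.29, -0.44, 0], [4.97, 3.29, -0.44, 0], [4.97, 3.29, -0.44, 0], [4.97, 3.29, -0.44, 0], [4.97, 3.29, -0.44, 0]]]}}

```text
time: 2.0
ee_pos: [0.5828, -0.0351, 0.2975]
tcp_rot: [0.727, 0.687, 0.0, 0.0]
force: [0.5, -1.3, 0.6]
opening: 0.0857
```

Run:
```python
from h import *
plan(.60,-.01,.30,87)
save('wrist','w1.png'); 
for n in ['cover','rack','tub_a']:
    for d in arm.landmark_of('wrist',n)[:4]: print(n,round(d['confidence'],2),np.array(d['point'])*[560,420],px2w('wrist',np.array(d['point'])*[560,420],.006))
```

```text
t 2.0 pos [ 0.5828 -0.0351  0.2975] x [ 0.057  0.998 -0.   ] y [ 0.998 -0.057  0.   ] F [ 0.46 -1.26  0.57] op 0.0857 j [-0.13  0.29  1.41 -0.    1.44 -0.08]
curyaw 86.73 units [ 0.651  0.393 -0.063] turn -0.27 rows 0.7 0.0
cover 0.96 [309.176 137.592] [ 0.61567097 -0.00753647  0.006     ]
tub_a 0.92 [177.016 246.498] [ 0.44673018 -0.13414276  0.006     ]
tub_a 0.81 [147.28  138.516] [ 0.43356922 -0.00340144  0.006     ]
```

View pics/w1.png

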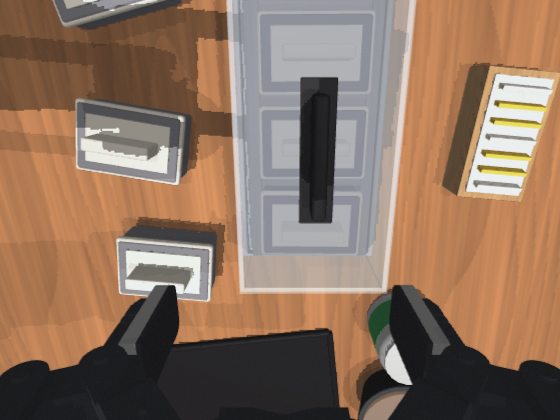

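Run:
```python
from h import *
for z,l in [(.136,[(320,94),(319,221),(313,160),(329,160)]),(.104,[(303,77),(338,77),(300,222),(332,222)])]:
  for p in l: print(z,p,np.round(px2w('wrist',p,z),4))
t=cv2.imread('pics/w1.png'); cv2.imwrite('pics/z3.png',cv2.resize(t[60:240,220:420],(720,648),interpolation=3)[:600])
```

```text
0.136 (320, 94) [0.6122 0.0377 0.136 ]
0.136 (319, 221) [ 0.609  -0.0605  0.136 ]
0.136 (313, 160) [ 0.6057 -0.0103  0.136 ]
0.136 (329, 160) [ 0.6179 -0.011   0.136 ]
0.104 (303, 77) [0.6019 0.0501 0.104 ]
0.104 (338, 77) [0.6296 0.0486 0.104 ]
0.104 (300, 222) [ 0.5944 -0.0729  0.104 ]
0.104 (332, 222) [ 0.6232 -0.0745  0.104 ]
```

View pics/z3.png

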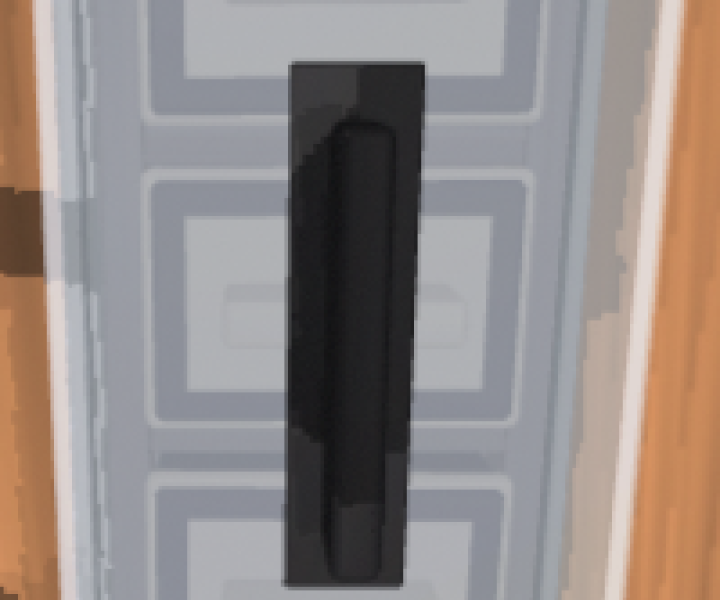

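```bash
python3 -c "
from h import *
plan(.6115,-.011,.13,87)"
```

```text
t 2.2 pos [ 0.5823 -0.036   0.2968] x [ 0.055  0.999 -0.   ] y [ 0.999 -0.055 -0.001] F [-0.19 -0.82 -0.31] op 0.0856 j [-0.13  0.29  1.42 -0.    1.44 -0.08]
curyaw 86.87 units [0.665 0.697 4.169] turn -0.13 rows 4.1 0.0
```

>>> {"name": "step_arm", "arguments": {"moves": [[[0.66, 0.7, 0.2, -0.1], [0.66, 0.7, 1.2, -0.1], [0.66, 0.7, 2.2, -0.1], [0.66, 0.7, 3.2, -0.1], [0.66, 0.7, 4.17, -0.1]]], "jaw": 50}}

```text
time: 2.62
ee_pos: [0.6103, -0.0139, 0.129]
tcp_rot: [0.727, 0.687, -0.0, 0.0]
force: [0.4, 1.0, 0.5]
opening: 0.0501
```

>>> {"name": "step_arm", "arguments": {"moves": [[[0, 0, 0, 0], [0, 0, 0, 0], [0, 0, 0, 0], [0, 0, 0, 0], [0, 0, 0, 0]]], "jaw": 0, "squeeze": 60}}

```text
time: 3.03
ee_pos: [0.6126, -0.013, 0.1327]
tcp_rot: [0.727, 0.687, 0.001, 0.002]
force: [1.2, -1.5, -1.2]
opening: 0.0105
```

```bash
python3 -c "
from h import *
st();save('scene','s1.png')"
```

```text
t 3.03 pos [ 0.6126 -0.013   0.1327] x [ 0.056  0.998 -0.   ] y [ 0.998 -0.056  0.004] F [ 1.18 -1.53 -1.21] op 0.0105 j [-0.09  0.46  1.58 -0.    1.1  -0.03]
```

View pics/s1.png

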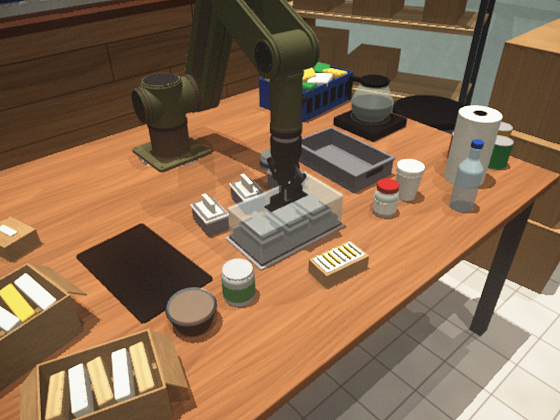

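>>> {"name": "step_arm", "arguments": {"moves": [[[0, 0, -0.3, 0], [0, 0, -0.8, 0], [0, 0, -1.5, 0], [0, 0, -2.4, 0], [0, 0, -3.1, 0]]]}}

```text
time: 3.5
ee_pos: [0.6114, -0.0122, 0.2572]
tcp_rot: [0.726, 0.687, 0.001, 0.001]
force: [1.6, -1.2, -4.2]
opening: 0.0102
```

Run:
```python
from h import *
save('wrist','w2.png')
st()
ts=[px2w('top',p,.005)[:2] for p in [(390.5,192.5),(463,190),(474,312),(400,315)]]; c=np.mean(ts,0); print(c,ts)
plan(*c,.26,4)
```

```text
t 3.55 pos [ 0.6147 -0.0125  0.2637] x [ 0.055  0.998 -0.   ] y [ 0.998 -0.055  0.013] F [ 3.01 -0.2  -0.2 ] op 0.0108 j [-0.09  0.35  1.41  0.    1.37 -0.03]
[ 0.48148033 -0.3730419 ] [array([ 0.63268639, -0.26753857]), array([ 0.64310285, -0.45649253]), array([ 0.33061687, -0.47790128]), array([ 0.3195152 , -0.29023523])]
t 3.55 pos [ 0.6147 -0.0125  0.2637] x [ 0.055  0.998 -0.   ] y [ 0.998 -0.055  0.013] F [ 3.01 -0.2  -0.2 ] op 0.0108 j [-0.09  0.35  1.41  0.    1.37 -0.03]
curyaw 86.82 units [-9.185 -2.826  0.06 ] turn 82.82 rows 9.2 11.6
```

View pics/w2.png

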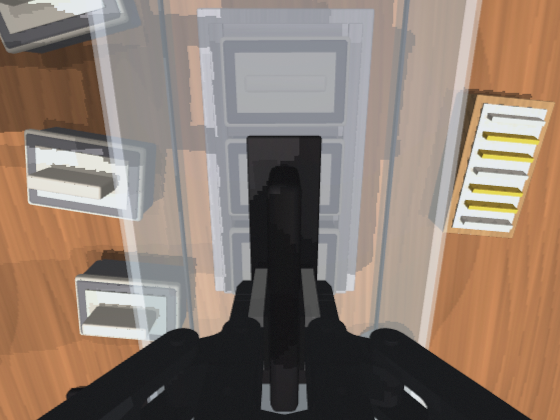

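>>> {"name": "step_arm", "arguments": {"moves": [[[-0.8, -0.25, 0, 7], [-1.7, -0.5, 0, 14], [-2.6, -0.75, 0, 21], [-3.5, -1.0, 0, 28], [-4.4, -1.3, 0, 35]]]}}

```text
time: 3.97
ee_pos: [0.549, -0.1862, 0.2548]
tcp_rot: [0.901, 0.435, 0.0, 0.0]
force: [1.4, 0.1, -3.9]
opening: 0.0107
```

Run:
```python
from h import *
plan(.4815,-.373,.26,4)
```

```text
t 3.97 pos [ 0.549  -0.1862  0.2548] x [0.622 0.783 0.   ] y [ 0.783 -0.622  0.001] F [ 1.42  0.07 -3.9 ] op 0.0107 j [-0.4   0.31  1.49  0.    1.34  0.27]
curyaw 51.52 units [-4.705  1.584 -0.131] turn 47.52 rows 4.8 6.6
```

>>> {"name": "step_arm", "arguments": {"moves": [[[-0.8, 0.3, 0, 7], [-1.7, 0.6, 0, 14], [-2.6, 0.9, 0, 21], [-3.4, 1.15, 0, 28], [-4.2, 1.4, 0, 35]]]}}

```text
time: 4.38
ee_pos: [0.4887, -0.3532, 0.2547]
tcp_rot: [0.99, 0.143, 0.0, 0.0]
force: [0.4, 0.3, -4.3]
opening: 0.0107
```

Run:
```python
from h import *
plan(.4815,-.373,.26,4)
```

```text
t 4.38 pos [ 0.4887 -0.3532  0.2547] x [0.959 0.283 0.   ] y [ 0.283 -0.959  0.   ] F [ 0.45  0.29 -4.26] op 0.0107 j [-0.7   0.34  1.44  0.    1.36  0.59]
curyaw 16.45 units [-0.312  0.424 -0.133] turn 12.45 rows 0.5 1.7
```

>>> {"name": "step_arm", "arguments": {"moves": [[[-0.2, 0.3, 0, 6.5], [-0.31, 0.42, 0.3, 12.45], [-0.31, 0.42, 1.2, 12.45], [-0.31, 0.42, 2.0, 12.45], [-0.31, 0.42, 2.6, 12.45]]]}}

```text
time: 4.8
ee_pos: [0.4815, -0.3709, 0.1484]
tcp_rot: [0.999, 0.038, -0.001, -0.001]
force: [-0.6, 0.6, -5.3]
opening: 0.0107
```

Run:
```python
from h import *
plan(.4815,-.373,.131,4)
```

```text
t 4.8 pos [ 0.4815 -0.3709  0.1484] x [ 0.997  0.075 -0.001] y [ 0.075 -0.997 -0.001] F [-0.65  0.6  -5.28] op 0.0107 j [-0.73  0.44  1.57  0.    1.13  0.77]
curyaw 4.31 units [-0.004  0.053  0.436] turn 0.31 rows 0.4 0.0
```

>>> {"name": "step_arm", "arguments": {"moves": [[[0, 0, 0.15, 0], [0, 0, 0.28, 0], [0, 0, 0.38, 0], [0, 0, 0.45, 0], [0, 0, 0.5, 0]]]}}

```text
time: 5.22
ee_pos: [0.4839, -0.3723, 0.1318]
tcp_rot: [0.999, 0.038, 0.001, 0.001]
force: [2.0, -0.4, -3.7]
opening: 0.0107
```

Run:
```python
from h import *
st();save('scene','s2.png')
```

```text
t 5.22 pos [ 0.4839 -0.3723  0.1318] x [0.997 0.076 0.002] y [ 0.076 -0.997  0.002] F [ 1.96 -0.35 -3.66] op 0.0107 j [-0.72  0.46  1.58  0.    1.09  0.77]
```

View pics/s2.png

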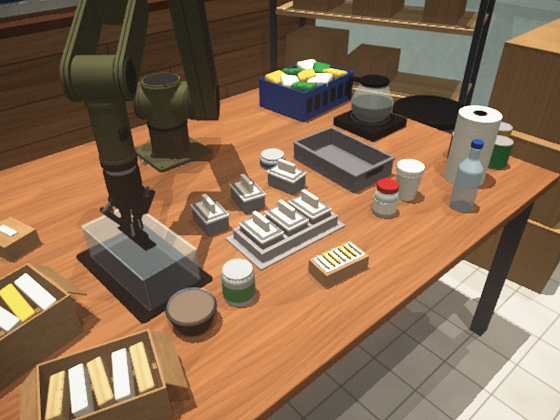

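>>> {"name": "step_arm", "arguments": {"moves": [[[0, 0, 0.03, 0], [0, 0, 0.06, 0], [0, 0, 0.06, 0]]]}}

```text
time: 5.52
ee_pos: [0.4839, -0.3723, 0.1316]
tcp_rot: [0.999, 0.038, 0.002, 0.002]
force: [-2.3, 2.1, 9.8]
opening: 0.0105
```

>>> {"name": "step_arm", "arguments": {"moves": [[[0, 0, 0.03, 0], [0, 0, 0.06, 0], [0, 0, 0.06, 0]]]}}

```text
time: 5.77
ee_pos: [0.4839, -0.3723, 0.1316]
tcp_rot: [0.999, 0.038, 0.002, 0.002]
force: [-4.8, 5.3, 23.5]
opening: 0.0104
```

>>> {"name": "step_arm", "arguments": {"moves": [[[0, 0, -0.1, 0], [0, 0, -0.1, 0], [0, 0, -0.1, 0]]], "jaw": 50}}

```text
time: 6.02
ee_pos: [0.4837, -0.3723, 0.131]
tcp_rot: [0.999, 0.038, 0.001, 0.001]
force: [-0.5, 0.2, -0.3]
opening: 0.0461
```

>>> {"name": "step_arm", "arguments": {"moves": [[[0, 0, -0.5, 0], [0, 0, -1.5, 0], [0, 0, -2.5, 0], [0, 0, -3.5, 0]]]}}

```text
time: 6.35
ee_pos: [0.4825, -0.3713, 0.2702]
tcp_rot: [0.999, 0.038, -0.001, -0.001]
force: [1.0, -0.8, 0.8]
opening: 0.0503
```

Run:
```python
from h import *
st();save('wrist','w3.png');save('top','t3.png')
K,T=P('top')
for n in ['tub_a','pocket_1','crate']:
  for c,z in [('top',.0)]:
    for d in arm.landmark_of(c,n)[:8]: 
        uv=np.array(d['point'])*[560,420];print(n,round(d['confidence'],2),uv.round(),px2w(c,uv,.006).round(3))
t=cv2.imread('pics/t3.png');cv2.imwrite('pics/z4.png',cv2.resize(t[140:310,190:370],(635,600),interpolation=3))
```

```text
t 6.35 pos [ 0.4825 -0.3713  0.2702] x [ 0.997  0.076 -0.001] y [ 0.076 -0.997 -0.001] F [ 1.02 -0.84  0.8 ] op 0.0503 j [-0.73  0.34  1.4   0.    1.4   0.77]
tub_a 0.98 [261. 194.] [0.622 0.069 0.006]
tub_a 0.98 [285. 269.] [0.429 0.003 0.006]
tub_a 0.93 [344. 263.] [ 0.448 -0.148  0.006]
tub_a 0.92 [293. 194.] [ 0.623 -0.014  0.006]
tub_a 0.61 [322. 200.] [ 0.609 -0.089  0.006]
tub_a 0.57 [228. 265.] [0.436 0.149 0.006]
pocket_1 0.76 [258. 195.] [0.618 0.076 0.006]
pocket_1 0.74 [290. 197.] [ 0.616 -0.006  0.006]
pocket_1 0.62 [326. 197.] [ 0.619 -0.1    0.006]
pocket_1 0.5 [284. 271.] [0.423 0.004 0.006]
crate 0.96 [143. 252.] [0.466 0.368 0.006]
```

View pics/w3.png

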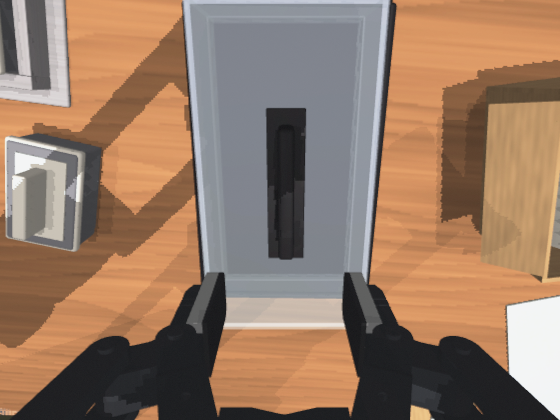

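View pics/z4.png

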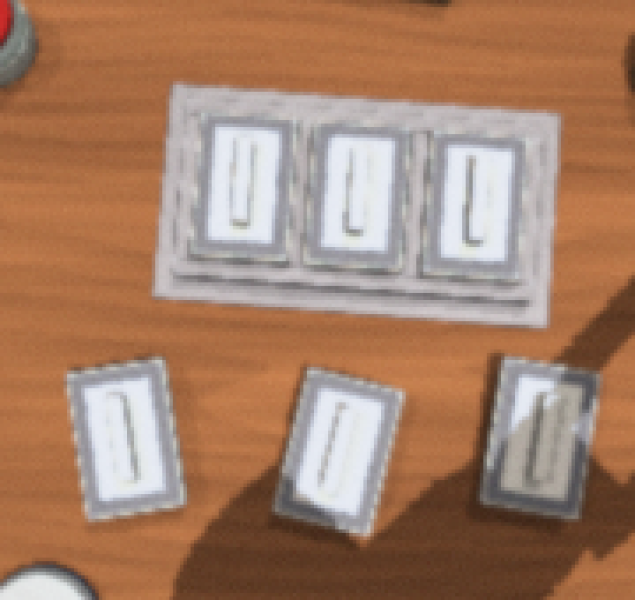

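Run:
```python
from h import *
plan(.56,-.0,.30,-3)
c=[px2w('top',p,.006)[:2] for p in [(239.3,164.1),(348.7,172.3),(345.3,232.7),(233.4,224.2)]]
print(np.round(c,4),np.mean(c,0))
```

```text
t 6.6 pos [ 0.4827 -0.3714  0.2693] x [ 0.997  0.076 -0.   ] y [ 0.076 -0.997 -0.   ] F [-0.92 -0.39 -1.19] op 0.0501 j [-0.73  0.34  1.4  -0.    1.4   0.77]
curyaw 4.36 units [ 2.633 -9.111 -0.768] turn 7.36 rows 9.1 1.0
[[ 0.6996  0.1277]
 [ 0.6837 -0.1584]
 [ 0.5254 -0.1504]
 [ 0.5416  0.1382]] [ 0.61258807 -0.01073525]
```

>>> {"name": "step_arm", "arguments": {"moves": [[[2.63, -9.11, -0.77, 7.36], [2.63, -9.11, -0.77, 7.36], [2.63, -9.11, -0.77, 7.36], [2.63, -9.11, -0.77, 7.36], [2.63, -9.11, -0.77, 7.36]]]}}

```text
time: 7.02
ee_pos: [0.5238, -0.1668, 0.2838]
tcp_rot: [1.0, -0.027, -0.002, -0.001]
force: [0.6, -0.2, 0.4]
opening: 0.05
```

Run:
```python
from h import *
plan(.56,-.0,.30,-3.2)
```

```text
t 7.02 pos [ 0.5238 -0.1668  0.2838] x [ 0.999 -0.053 -0.005] y [-0.053 -0.999 -0.002] F [ 0.65 -0.19  0.36] op 0.05 j [-0.39  0.25  1.5   0.    1.39  1.24]
curyaw -3.06 units [ 0.68  -4.212 -0.4  ] turn 0.14 rows 4.1 0.0
```

>>> {"name": "step_arm", "arguments": {"moves": [[[0.68, -4.21, -0.4, 0.1], [0.68, -4.21, -0.4, 0.1], [0.68, -4.21, -0.4, 0.1], [0.68, -4.21, -0.4, 0.1], [0.68, -4.21, -0.4, 0.1]]]}}

```text
time: 7.43
ee_pos: [0.5611, 0.0045, 0.3005]
tcp_rot: [1.0, -0.024, -0.001, -0.002]
force: [0.7, 0.5, 0.0]
opening: 0.0499
```

>>> {"name": "step_arm", "arguments": {"moves": [[[0, 0, 0, 0], [0, 0, 0, 0]]]}}

```text
time: 7.6
ee_pos: [0.5601, -0.002, 0.3004]
tcp_rot: [1.0, -0.026, -0.002, 0.0]
force: [-0.9, 0.1, -0.4]
opening: 0.0498
```

Run:
```python
from h import *
st(); save('wrist','w4.png'); np.savez('w4',*P('wrist'))
for d in arm.landmark_of('wrist','tub_a')[:8]: 
        uv=np.array(d['point'])*[560,420];print(round(d['confidence'],2),uv.round(),px2w('wrist',uv,.006).round(3),px2w('wrist',uv,.0).round(3))
```

```text
t 7.6 pos [ 0.5601 -0.002   0.3004] x [ 0.999 -0.053 -0.004] y [-0.053 -0.999  0.001] F [-0.93  0.12 -0.36] op 0.0498 j [-0.08  0.25  1.46 -0.    1.44  1.55]
0.98 [172. 263.] [0.438 0.142 0.006] [0.435 0.144 0.   ]
0.87 [401. 244.] [ 0.447 -0.14   0.006] [ 0.444 -0.142  0.   ]
0.85 [210. 107.] [0.621 0.072 0.006] [0.621 0.074 0.   ]
0.82 [365. 111.] [ 0.608 -0.094  0.006] [ 0.607 -0.096  0.   ]
0.76 [291. 114.] [ 0.609 -0.014  0.006] [ 0.608 -0.015  0.   ]
0.76 [290. 260.] [ 0.433 -0.004  0.006] [ 0.429 -0.004  0.   ]
0.68 [9. 3.] [0.731 0.259 0.006] [0.733 0.262 0.   ]
```

View pics/w4.png

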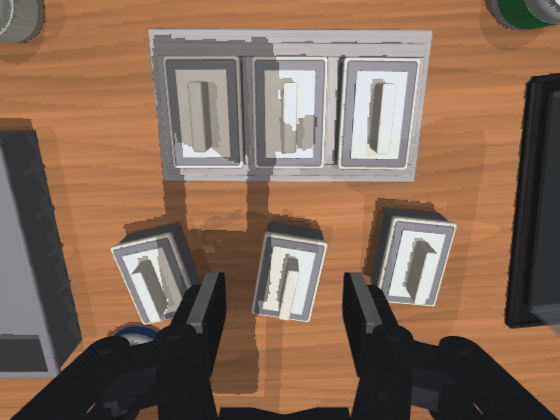

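Run:
```python
from h import *
def q(l,z):
    w=np.array([px2w('wrist',p,z)[:2] for p in l]);c=w.mean(0)
    e=[w[0]-w[3],w[1]-w[2]]; return c.round(4),[round(np.degrees(np.arctan2(v[1],v[0])),1) for v in e],[np.linalg.norm(v).round(3) for v in e]
print(q([(344,58.5),(420,60),(409,171),(338.5,167)],.061))
print(q([(164,57),(238,56),(243,168),(174,169)],.061))
print(q([(253,57),(327,58),(326,168),(251,167)],.061))
print('spares')
print(q([(114,244),(184,227),(200,305),(151,323)],.055))
print(q([(270,231),(326,243),(310,321),(252,311)],.055))
print(q([(390,217),(454,224),(439,305),(382,300)],.055))
plan(.6171,.0708,.2,-3.2)
```

```text
(array([ 0.6064, -0.095 ]), [np.float64(-3.3), np.float64(-2.5)], [np.float64(0.099), np.float64(0.102)])
(array([0.617 , 0.0676]), [np.float64(-3.8), np.float64(-2.8)], [np.float64(0.103), np.float64(0.102)])
(array([ 0.6126, -0.0117]), [np.float64(-5.9), np.float64(-1.6)], [np.float64(0.101), np.float64(0.101)])
spares
(array([0.4458, 0.1379]), [np.float64(12.3), np.float64(2.6)], [np.float64(0.105), np.float64(0.097)])
(array([ 0.4356, -0.0027]), [np.float64(-15.7), np.float64(-11.8)], [np.float64(0.102), np.float64(0.1)])
(array([ 0.4462, -0.1427]), [np.float64(-3.0), np.float64(-4.5)], [np.float64(0.101), np.float64(0.1)])
t 7.7 pos [ 0.5602 -0.0034  0.301 ] x [ 0.998 -0.055 -0.003] y [-0.055 -0.998  0.001] F [-0.2  -0.09 -0.25] op 0.0496 j [-0.08  0.25  1.45 -0.    1.44  1.55]
curyaw -3.18 units [ 1.326 -1.933  2.519] turn 0.02 rows 3.3 0.0
```

>>> {"name": "step_arm", "arguments": {"moves": [[[0.7, -1.0, 0.3, 0], [1.33, -1.9, 0.8, 0], [1.33, -1.9, 1.8, 0], [1.33, -1.9, 2.8, 0], [1.33, -1.9, 3.8, 0]]], "jaw": 50}}

```text
time: 8.12
ee_pos: [0.6193, 0.0698, 0.1517]
tcp_rot: [1.0, -0.028, 0.001, 0.0]
force: [1.0, 0.7, -0.0]
opening: 0.0502
```

Run:
```python
from h import *
plan(.617,.0695,.084,-3.2)
```

```text
t 8.12 pos [0.6193 0.0698 0.1517] x [ 0.998 -0.055  0.002] y [-0.055 -0.998  0.   ] F [ 0.97  0.7  -0.01] op 0.0502 j [ 0.04  0.46  1.53 -0.    1.15  1.67]
curyaw -3.18 units [-0.061  0.01   1.692] turn 0.02 rows 1.6 0.0
```

>>> {"name": "step_arm", "arguments": {"moves": [[[-0.05, 0, 0.9, 0], [-0.05, 0, 1.68, 0], [-0.05, 0, 1.68, 0]]]}}

```text
time: 8.37
ee_pos: [0.6105, 0.0685, 0.0786]
tcp_rot: [1.0, -0.028, -0.007, 0.001]
force: [-2.1, 0.3, 0.2]
opening: 0.0498
```

>>> {"name": "step_arm", "arguments": {"moves": [[[0, 0, 0, 0], [0, 0, 0, 0], [0, 0, 0, 0], [0, 0, 0, 0], [0, 0, 0, 0]]], "jaw": 0}}

```text
time: 8.78
ee_pos: [0.6185, 0.0707, 0.0887]
tcp_rot: [1.0, -0.027, 0.003, 0.0]
force: [-0.3, -1.5, 6.0]
opening: 0.0107
```

>>> {"name": "step_arm", "arguments": {"moves": [[[0, 0, -0.2, 0], [0, 0, -0.5, 0], [0, 0, -0.8, 0], [0, 0, -1.1, 0], [0, 0, -1.2, 0]]]}}

```text
time: 9.2
ee_pos: [0.6171, 0.0713, 0.1364]
tcp_rot: [1.0, -0.027, 0.002, -0.0]
force: [0.7, -0.8, -0.9]
opening: 0.0107
```

>>> {"name": "step_arm", "arguments": {"moves": [[[0, 0, 0, 0], [0, 0, 0, 0], [0, 0, 0, 0]]]}}

```text
time: 9.45
ee_pos: [0.6155, 0.0711, 0.1333]
tcp_rot: [1.0, -0.027, -0.001, 0.0]
force: [-0.1, 0.1, -1.6]
opening: 0.0105
```

>>> {"name": "step_arm", "arguments": {"moves": [[[0, 0, 0, 0]]]}}

```text
time: 9.53
ee_pos: [0.6155, 0.071, 0.133]
tcp_rot: [1.0, -0.027, -0.001, 0.0]
force: [-0.3, -0.1, -1.6]
opening: 0.0109
```

>>> {"name": "step_arm", "arguments": {"moves": [[[0, 0, -0.5, 0], [0, 0, -1.2, 0], [0, -0.6, -1.7, -7], [0, -1.2, -1.7, -14], [0, -1.9, -1.7, -21]]]}}

```text
time: 9.95
ee_pos: [0.6214, 0.1468, 0.2033]
tcp_rot: [0.988, 0.158, 0.001, 0.0]
force: [0.1, -0.3, -1.1]
opening: 0.0106
```

Run:
```python
from h import *
plan(.50,.365,.22,88)
save('scene','s4.png')
```

```text
t 9.95 pos [0.6214 0.1468 0.2033] x [0.95  0.311 0.003] y [ 0.311 -0.95   0.001] F [ 0.12 -0.28 -1.14] op 0.0106 j [ 0.17  0.43  1.43 -0.    1.28  1.42]
curyaw 18.13 units [-1.185 -6.128 -0.426] turn -69.87 rows 6.0 9.8
```

View pics/s4.png

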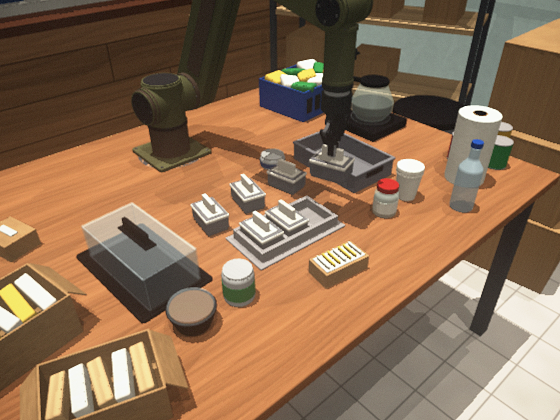

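>>> {"name": "step_arm", "arguments": {"moves": [[[-0.2, -0.8, -0.1, -7], [-0.4, -1.6, -0.2, -14], [-0.6, -2.4, -0.3, -21], [-0.8, -3.2, -0.4, -28], [-1.0, -4.0, -0.43, -35]]]}}

```text
time: 10.42
ee_pos: [0.5321, 0.2878, 0.2187]
tcp_rot: [0.894, 0.448, -0.0, -0.0]
force: [0.3, 0.2, -1.8]
opening: 0.0105
```

Run:
```python
from h import *
plan(.50,.365,.22,88)
```

```text
t 10.42 pos [0.5321 0.2878 0.2187] x [ 0.599  0.801 -0.001] y [ 0.801 -0.599 -0.   ] F [ 0.34  0.22 -1.84] op 0.0105 j [0.43 0.37 1.49 0.   1.28 1.07]
curyaw 53.19 units [ 1.064 -1.798 -0.033] turn -34.81 rows 2.0 4.9
```

>>> {"name": "step_arm", "arguments": {"moves": [[[0.2, -0.4, 0, -7], [0.5, -0.8, 0, -14], [0.75, -1.2, 0, -21], [1.06, -1.6, 0, -28], [1.06, -1.8, 0, -35]]]}}

```text
time: 10.83
ee_pos: [0.5007, 0.3668, 0.2181]
tcp_rot: [0.718, 0.697, 0.0, -0.001]
force: [0.1, -0.5, -1.1]
opening: 0.0109
```

>>> {"name": "step_arm", "arguments": {"moves": [[[0, 0, 0, 0], [0, 0, 0, 0]]]}}

```text
time: 11.0
ee_pos: [0.5006, 0.364, 0.2181]
tcp_rot: [0.721, 0.693, -0.001, 0.0]
force: [-0.0, -0.2, -1.6]
opening: 0.0105
```

Run:
```python
from h import *
plan(.50,.365,.22,88)
save('wrist','w5.png')
st()
```

```text
t 11.0 pos [0.5006 0.364  0.2181] x [ 0.039  0.999 -0.001] y [ 0.999 -0.039 -0.001] F [-0.02 -0.17 -1.61] op 0.0105 j [ 0.56  0.39  1.46 -0.    1.3   0.6 ]
curyaw 87.75 units [ 0.025 -0.017 -0.047] turn -0.25 rows 0.1 0.0
t 11.05 pos [0.5011 0.3636 0.2183] x [ 0.04   0.999 -0.001] y [ 0.999 -0.04  -0.001] F [-0.55 -0.61 -0.81] op 0.0106 j [ 0.56  0.39  1.46 -0.    1.3   0.6 ]
```

View pics/w5.png

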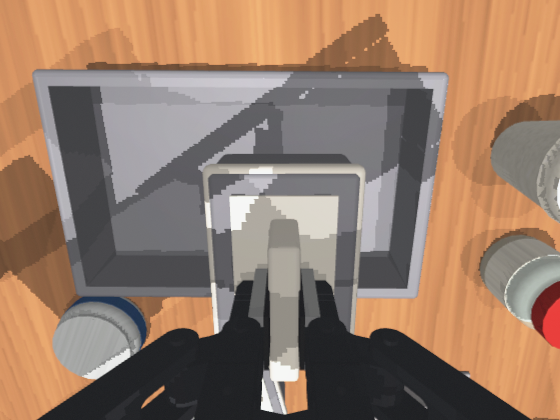

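Run:
```python
from h import *
w=np.array([px2w('wrist',p,.066)[:2] for p in [(33,71),(448,73),(420,298),(76,297)]]);print(w,w.mean(0))
c=w.mean(0);a=-.045;ex=np.array([np.cos(a),np.sin(a)])
for s in (.088,0,-.088):print(c+s*ex)
w=c+.088*ex; plan(w[0],w[1],.15,87.5)
```

```text
[[0.33162337 0.46114848]
 [0.61730521 0.44805032]
 [0.6120978  0.26917171]
 [0.32098761 0.28199209]] [0.4705035  0.36509065]
[0.55841441 0.36113199]
[0.4705035  0.36509065]
[0.38259258 0.36904932]
t 11.05 pos [0.5011 0.3636 0.2183] x [ 0.04   0.999 -0.001] y [ 0.999 -0.04  -0.001] F [-0.55 -0.61 -0.81] op 0.0106 j [ 0.56  0.39  1.46 -0.    1.3   0.6 ]
curyaw 87.71 units [-1.000e-03  1.437e+00  1.707e+00] turn 0.21 rows 2.1 0.0
```

>>> {"name": "step_arm", "arguments": {"moves": [[[0, 0.8, 0, 0], [0, 1.44, 0.3, 0], [0, 1.44, 1.2, 0], [0, 1.44, 2.1, 0], [0, 1.44, 2.9, 0]]]}}

```text
time: 11.47
ee_pos: [0.5599, 0.3604, 0.1014]
tcp_rot: [0.722, 0.692, 0.0, 0.0]
force: [1.0, -0.5, -1.8]
opening: 0.0109
```

>>> {"name": "step_arm", "arguments": {"moves": [[[0, 0, 0.1, 0], [0, 0, 0.2, 0], [0, 0, 0.25, 0], [0, 0, 0.3, 0]]]}}

```text
time: 11.8
ee_pos: [0.5606, 0.3626, 0.0931]
tcp_rot: [0.72, 0.694, 0.002, 0.001]
force: [-0.5, -0.3, -1.7]
opening: 0.0106
```

>>> {"name": "step_arm", "arguments": {"moves": [[[0, 0, 0.06, 0], [0, 0, 0.12, 0], [0, 0, 0.18, 0], [0, 0, 0.18, 0]]]}}

```text
time: 12.13
ee_pos: [0.5604, 0.3626, 0.0887]
tcp_rot: [0.72, 0.694, 0.003, 0.001]
force: [-2.1, -3.0, 15.2]
opening: 0.0108
```

>>> {"name": "step_arm", "arguments": {"moves": [[[0, 0, -0.1, 0], [0, 0, -0.1, 0], [0, 0, -0.1, 0]]], "jaw": 45}}

```text
time: 12.38
ee_pos: [0.5595, 0.3625, 0.0891]
tcp_rot: [0.72, 0.694, 0.001, 0.0]
force: [-0.1, -0.4, 0.1]
opening: 0.0447
```

>>> {"name": "step_arm", "arguments": {"moves": [[[0, 0, -0.7, 0], [0, 0, -1.7, 0], [0, 0, -2.7, 0], [-0.5, 0, -3.2, 7], [-1.4, 0, -3.2, 14]]]}}

```text
time: 12.8
ee_pos: [0.5606, 0.3106, 0.2222]
tcp_rot: [0.8, 0.6, 0.007, 0.001]
force: [1.8, -0.7, 0.1]
opening: 0.0455
```

Run:
```python
from h import *
save('wrist','w6.png'); plan(.6126,-.0115,.2,-3.2)
```

```text
t 12.85 pos [0.5579 0.3007 0.2194] x [ 0.288  0.958 -0.002] y [ 0.958 -0.288  0.006] F [-3.22 -5.41 -1.32] op 0.0451 j [ 0.43  0.41  1.42 -0.01  1.3   0.72]
curyaw 73.25 units [-7.08   3.555  0.517] turn 76.45 rows 7.6 10.7
```

View pics/w6.png

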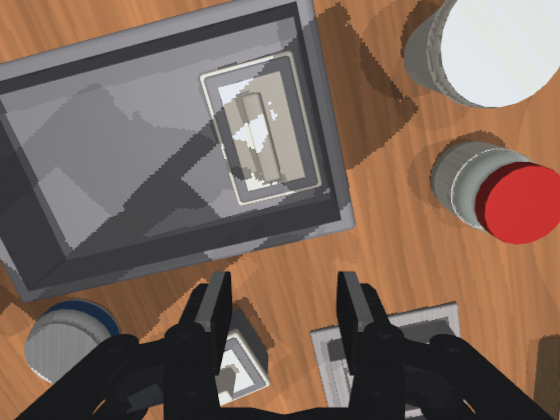

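>>> {"name": "step_arm", "arguments": {"moves": [[[-7.08, 3.55, 0.2, 76.5], [-7.08, 3.55, 0.2, 76.5], [-7.08, 3.55, 0.2, 76.5], [-7.08, 3.55, 0.2, 76.5], [-7.08, 3.55, 0.2, 76.5]]]}}

```text
time: 13.27
ee_pos: [0.5944, 0.0996, 0.21]
tcp_rot: [0.946, 0.324, -0.0, -0.0]
force: [0.4, 0.9, 0.5]
opening: 0.0452
```

Run:
```python
from h import *
plan(.6126,-.0115,.17,-3.2)
```

```text
t 13.27 pos [0.5944 0.0996 0.21  ] x [ 0.79   0.613 -0.001] y [ 0.613 -0.79  -0.   ] F [0.38 0.91 0.47] op 0.0452 j [ 0.1   0.38  1.5  -0.    1.26  1.01]
curyaw 37.79 units [-1.342  2.473  1.001] turn 40.99 rows 2.9 5.7
```

>>> {"name": "step_arm", "arguments": {"moves": [[[-1.34, 2.47, 0.9, 41], [-1.34, 2.47, 0.9, 41], [-1.34, 2.47, 0.9, 41], [-1.34, 2.47, 0.9, 41], [-1.34, 2.47, 0.9, 41]]]}}

```text
time: 13.68
ee_pos: [0.6129, -0.0122, 0.1727]
tcp_rot: [1.0, 0.015, -0.002, 0.0]
force: [-0.6, 0.7, -0.4]
opening: 0.0448
```

Run:
```python
from h import *
plan(.6126,-.0115,.084,-3.2)
```

```text
t 13.68 pos [ 0.6129 -0.0122  0.1727] x [ 1.     0.03  -0.003] y [ 0.03 -1.   -0.  ] F [-0.64  0.67 -0.41] op 0.0448 j [-0.09  0.42  1.53 -0.    1.19  1.45]
curyaw 1.71 units [ 1.000e-03 -1.900e-02  2.219e+00] turn 4.91 rows 2.1 0.7
```

>>> {"name": "step_arm", "arguments": {"moves": [[[0, 0, 0.3, 4.9], [0, 0, 1.2, 4.9], [0, 0, 2.15, 4.9], [0, 0, 2.15, 4.9]]]}}

```text
time: 14.02
ee_pos: [0.6079, -0.0092, 0.0816]
tcp_rot: [1.0, -0.023, -0.007, -0.0]
force: [-1.6, 0.7, -1.5]
opening: 0.0449
```

>>> {"name": "step_arm", "arguments": {"moves": [[[0, 0, 0, 0], [0, 0, 0, 0], [0, 0, 0, 0], [0, 0, 0, 0], [0, 0, 0, 0]]], "jaw": 0}}

```text
time: 14.43
ee_pos: [0.6149, -0.0096, 0.0905]
tcp_rot: [1.0, -0.023, 0.002, 0.0]
force: [-0.4, -0.9, 2.2]
opening: 0.0108
```

>>> {"name": "step_arm", "arguments": {"moves": [[[0, 0, -0.2, 0], [0, 0, -0.5, 0], [0, 0, -0.8, 0], [0, 0, -1.1, 0], [0, 0, -1.2, 0]]]}}

```text
time: 14.85
ee_pos: [0.6148, -0.0096, 0.1395]
tcp_rot: [1.0, -0.023, 0.002, 0.0]
force: [-0.3, 0.1, -0.9]
opening: 0.0106
```

>>> {"name": "step_arm", "arguments": {"moves": [[[0, 0, 0, 0], [0, 0, 0, 0], [0, 0, 0, 0]]]}}

```text
time: 15.1
ee_pos: [0.6129, -0.0095, 0.1362]
tcp_rot: [1.0, -0.023, -0.001, -0.0]
force: [-0.2, 0.2, -1.2]
opening: 0.0104
```

>>> {"name": "step_arm", "arguments": {"moves": [[[0, 0, 0, 0]]]}}

```text
time: 15.18
ee_pos: [0.6129, -0.0095, 0.1358]
tcp_rot: [1.0, -0.023, -0.001, -0.0]
force: [0.3, -0.8, -0.9]
opening: 0.0107
```

>>> {"name": "step_arm", "arguments": {"moves": [[[0, 0, -0.5, 0], [0, 0, -1.2, 0], [0, -0.6, -1.7, -7], [0, -1.2, -2.0, -14], [-0.2, -2.1, -2.1, -21]]]}}

```text
time: 15.6
ee_pos: [0.6123, 0.0734, 0.2228]
tcp_rot: [0.987, 0.161, 0.003, 0.001]
force: [0.9, 0.2, -0.9]
opening: 0.0108
```

Run:
```python
from h import *
plan(.4705,.365,.22,87.5)
```

```text
t 15.6 pos [0.6123 0.0734 0.2228] x [0.948 0.318 0.005] y [ 0.318 -0.948  0.003] F [ 0.9   0.24 -0.92] op 0.0108 j [ 0.05  0.38  1.46 -0.    1.29  1.3 ]
curyaw 18.54 units [-1.043 -8.038  0.041] turn -68.96 rows 7.8 9.6
```

>>> {"name": "step_arm", "arguments": {"moves": [[[-1.04, -8.04, 0, -69], [-1.04, -8.04, 0, -69], [-1.04, -8.04, 0, -69], [-1.04, -8.04, 0, -69], [-1.04, -8.04, 0, -69]]]}}

```text
time: 16.02
ee_pos: [0.5174, 0.2638, 0.2198]
tcp_rot: [0.889, 0.458, -0.001, -0.0]
force: [1.0, 0.3, -1.5]
opening: 0.0107
```

Run:
```python
from h import *
plan(.4705,.365,.22,87.5)
```

```text
t 16.02 pos [0.5174 0.2638 0.2198] x [ 0.58   0.814 -0.001] y [ 0.814 -0.58  -0.001] F [ 1.01  0.28 -1.47] op 0.0107 j [0.4  0.34 1.54 0.   1.27 1.02]
curyaw 54.52 units [ 1.38  -2.424 -0.004] turn -32.98 rows 2.7 4.6
```

>>> {"name": "step_arm", "arguments": {"moves": [[[1.38, -2.42, 0, -33], [1.38, -2.42, 0, -33], [1.38, -2.42, 0, -33], [1.38, -2.42, 0, -33], [1.38, -2.42, 0, -33]]]}}

```text
time: 16.43
ee_pos: [0.471, 0.3657, 0.2196]
tcp_rot: [0.721, 0.693, -0.001, -0.0]
force: [-0.2, -0.6, -1.4]
opening: 0.0108
```

>>> {"name": "step_arm", "arguments": {"moves": [[[0, 0, 0.8, 0], [0, 0, 1.6, 0], [0, 0, 2.3, 0], [0, 0, 2.8, 0], [0, 0, 3.0, 0]]]}}

```text
time: 16.85
ee_pos: [0.4702, 0.3622, 0.0964]
tcp_rot: [0.724, 0.69, -0.004, -0.001]
force: [-0.7, -1.4, -2.0]
opening: 0.0109
```

>>> {"name": "step_arm", "arguments": {"moves": [[[0, 0, 0.1, 0], [0, 0, 0.15, 0], [0, 0, 0.2, 0]]]}}

```text
time: 17.1
ee_pos: [0.4737, 0.3644, 0.0934]
tcp_rot: [0.724, 0.689, 0.001, 0.0]
force: [-0.1, 0.4, -1.6]
opening: 0.0106
```

>>> {"name": "step_arm", "arguments": {"moves": [[[0, 0, 0.06, 0], [0, 0, 0.12, 0], [0, 0, 0.18, 0], [0, 0, 0.18, 0]]]}}

```text
time: 17.43
ee_pos: [0.4742, 0.3643, 0.0904]
tcp_rot: [0.724, 0.69, 0.003, 0.001]
force: [-3.2, -4.7, 21.7]
opening: 0.0108
```

Landed. Release and go to the third rack tub.

>>> {"name": "step_arm", "arguments": {"moves": [[[0, 0, -0.1, 0], [0, 0, -0.1, 0], [0, 0, -0.1, 0]]], "jaw": 45}}

```text
time: 17.68
ee_pos: [0.4734, 0.3643, 0.0905]
tcp_rot: [0.724, 0.69, 0.001, 0.0]
force: [0.8, -0.5, 0.6]
opening: 0.0444
```

>>> {"name": "step_arm", "arguments": {"moves": [[[0, 0, -0.7, 0], [0, 0, -1.7, 0], [0, 0, -2.7, 0], [-0.5, 0, -3.2, 7], [-1.4, 0, -3.2, 14]]]}}

```text
time: 18.1
ee_pos: [0.4742, 0.3123, 0.2231]
tcp_rot: [0.804, 0.595, 0.007, 0.0]
force: [1.6, 0.3, -0.2]
opening: 0.0453
```

Run:
```python
from h import *
plan(.6075,-.0935,.21,-3.2)
```

```text
t 18.1 pos [0.4742 0.3123 0.2231] x [0.291 0.957 0.011] y [ 0.957 -0.292  0.009] F [ 1.56  0.3  -0.23] op 0.0453 j [0.51 0.31 1.57 0.   1.24 0.8 ]
curyaw 73.05 units [-8.736  6.143  0.284] turn 76.25 rows 10.2 10.6
```

>>> {"name": "step_arm", "arguments": {"moves": [[[-8.74, 6.14, 0.2, 76.2], [-8.74, 6.14, 0.2, 76.2], [-8.74, 6.14, 0.2, 76.2], [-8.74, 6.14, 0.2, 76.2], [-8.74, 6.14, 0.2, 76.2]]]}}

```text
time: 18.52
ee_pos: [0.5355, 0.1083, 0.2133]
tcp_rot: [0.948, 0.318, 0.0, -0.0]
force: [0.0, 0.9, 0.4]
opening: 0.0451
```

Run:
```python
from h import *
plan(.6075,-.0935,.18,-3.2)
```

```text
t 18.52 pos [0.5355 0.1083 0.2133] x [0.798 0.603 0.   ] y [ 0.603 -0.798  0.   ] F [0.02 0.92 0.44] op 0.0451 j [0.12 0.3  1.62 0.   1.22 1.05]
curyaw 37.05 units [-1.603  5.111  0.833] turn 40.25 rows 5.2 5.6
```

>>> {"name": "step_arm", "arguments": {"moves": [[[-1.6, 5.11, 0.5, 40.2], [-1.6, 5.11, 0.5, 40.2], [-1.6, 5.11, 0.5, 40.2], [-1.6, 5.11, 0.5, 40.2], [-1.6, 5.11, 0.5, 40.2]]]}}

```text
time: 18.93
ee_pos: [0.6065, -0.0869, 0.1935]
tcp_rot: [1.0, 0.01, -0.0, -0.0]
force: [1.2, 0.3, -0.9]
opening: 0.0452
```

Run:
```python
from h import *
plan(.6075,-.0935,.087,-3.2)
```

```text
t 18.93 pos [ 0.6065 -0.0869  0.1935] x [ 1.     0.021 -0.   ] y [ 0.021 -1.    -0.   ] F [ 1.24  0.26 -0.86] op 0.0452 j [-0.21  0.4   1.5   0.    1.23  1.34]
curyaw 1.2 units [0.021 0.165 2.664] turn 4.4 rows 2.6 0.6
```

>>> {"name": "step_arm", "arguments": {"moves": [[[0.02, 0.16, 0.5, 4.4], [0.02, 0.16, 1.2, 4.4], [0.02, 0.16, 2.0, 4.4], [0.02, 0.16, 2.66, 4.4], [0.02, 0.16, 2.66, 4.4]]]}}

```text
time: 19.35
ee_pos: [0.6028, -0.0907, 0.0818]
tcp_rot: [1.0, -0.025, -0.006, -0.001]
force: [-1.7, 1.1, -0.8]
opening: 0.0454
```

>>> {"name": "step_arm", "arguments": {"moves": [[[0, 0, 0, 0], [0, 0, 0, 0], [0, 0, 0, 0], [0, 0, 0, 0], [0, 0, 0, 0]]], "jaw": 0}}

```text
time: 19.77
ee_pos: [0.6083, -0.0914, 0.0893]
tcp_rot: [1.0, -0.025, 0.002, 0.0]
force: [0.6, -0.5, 0.5]
opening: 0.0108
```

>>> {"name": "step_arm", "arguments": {"moves": [[[0, 0, -0.2, 0], [0, 0, -0.5, 0], [0, 0, -0.8, 0], [0, 0, -1.1, 0], [0, 0, -1.2, 0]]]}}

```text
time: 20.18
ee_pos: [0.6078, -0.0912, 0.1379]
tcp_rot: [1.0, -0.025, 0.001, 0.0]
force: [0.2, -0.2, -4.4]
opening: 0.0107
```

>>> {"name": "step_arm", "arguments": {"moves": [[[0, 0, 0, 0], [0, 0, 0, 0], [0, 0, 0, 0]]]}}

```text
time: 20.43
ee_pos: [0.6063, -0.091, 0.135]
tcp_rot: [1.0, -0.025, -0.001, -0.0]
force: [-0.6, 1.4, -5.1]
opening: 0.011
```

>>> {"name": "step_arm", "arguments": {"moves": [[[0, 0, 0, 0]]]}}

```text
time: 20.52
ee_pos: [0.6063, -0.0911, 0.1348]
tcp_rot: [1.0, -0.025, -0.001, -0.0]
force: [-0.1, -0.3, -4.4]
opening: 0.0106
```

>>> {"name": "step_arm", "arguments": {"moves": [[[0, 0, 0.4, 0], [0, 0, 0.8, 0], [0, 0, 1.0, 0], [0, 0, 1.15, 0], [0, 0, 1.2, 0]]]}}

```text
time: 20.93
ee_pos: [0.6073, -0.0918, 0.089]
tcp_rot: [1.0, -0.025, -0.0, 0.0]
force: [-6.5, -0.0, 19.0]
opening: 0.0108
```

>>> {"name": "step_arm", "arguments": {"moves": [[[0, 0, 0.05, 0], [0, 0, 0.1, 0], [0, 0, 0.1, 0]]]}}

```text
time: 21.18
ee_pos: [0.6073, -0.0918, 0.0889]
tcp_rot: [1.0, -0.025, 0.001, 0.001]
force: [-9.2, -0.7, 26.8]
opening: 0.011
```

>>> {"name": "step_arm", "arguments": {"moves": [[[0, 0, -0.15, 0], [0, 0, -0.15, 0], [0, 0, -0.15, 0]]], "jaw": 45}}

```text
time: 21.43
ee_pos: [0.6079, -0.0914, 0.0906]
tcp_rot: [1.0, -0.025, 0.001, 0.0]
force: [-0.6, -1.3, 0.4]
opening: 0.0447
```

>>> {"name": "step_arm", "arguments": {"moves": [[[0, 0, -1.0, 0], [0, 0, -2.0, 0], [0, 0, -3.0, 0], [-0.9, 0, -3.6, 0], [-1.9, 0, -3.9, 0]]]}}

```text
time: 21.85
ee_pos: [0.5368, -0.0884, 0.2486]
tcp_rot: [1.0, -0.024, 0.004, 0.001]
force: [-0.5, -0.0, 0.1]
opening: 0.045
```

>>> {"name": "step_arm", "arguments": {"moves": [[[0, 0, 0, 0], [0, 0, 0, 0]]]}}

```text
time: 22.02
ee_pos: [0.5312, -0.0873, 0.246]
tcp_rot: [1.0, -0.025, 0.0, 0.0]
force: [0.9, 0.1, -0.4]
opening: 0.0452
```

Run:
```python
from h import *
st();save('wrist','w7.png')
for d in arm.landmark_of('wrist','tub_a')[:8]: 
        uv=np.array(d['point'])*[560,420];print(round(d['confidence'],2),uv.round(),px2w('wrist',uv,.006).round(3),px2w('wrist',uv,.0).round(3))
```

```text
t 22.02 pos [ 0.5312 -0.0873  0.246 ] x [ 0.999 -0.05   0.001] y [-0.05  -0.999  0.   ] F [ 0.94  0.13 -0.43] op 0.0452 j [-0.24  0.26  1.59  0.    1.29  1.38]
0.93 [ 74. 264.] [0.442 0.143 0.006] [0.44  0.147 0.   ]
0.89 [336. 243.] [ 0.453 -0.139  0.006] [ 0.45 -0.14  0.  ]
0.85 [287.  92.] [ 0.607 -0.094  0.006] [ 0.607 -0.095  0.   ]
0.66 [209. 266.] [ 0.432 -0.002  0.006] [ 0.429 -0.     0.   ]
```

View pics/w7.png

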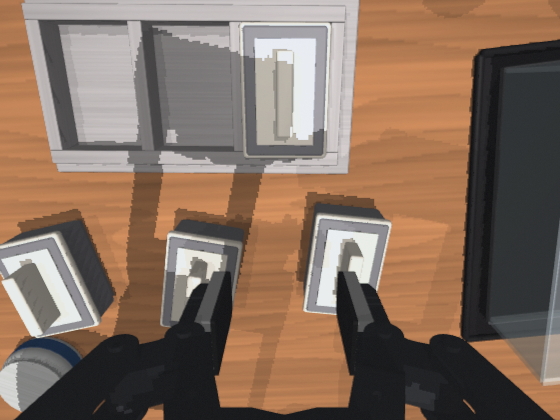

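```bash
cat >> h.py <<'E'
def quad(cam,l,z):
    "corners order: far-left, far-right, near-right, near-left (tub x pointing far)"
    w=np.array([px2w(cam,p,z)[:2] for p in l]);c=w.mean(0); e=(w[0]+w[1]-w[2]-w[3])/2; f=(w[0]+w[3]-w[1]-w[2])/2
    print('c',c.round(4),'yaw x',round(np.degrees(np.arctan2(e[1],e[0])),1),'yaw from y',round(np.degrees(np.arctan2(f[1],f[0]))-90,1),np.linalg.norm(e).round(3),np.linalg.norm(f).round(3)); return c
E
python3 - <<'E'
from h import *
quad('wrist',[(316,213),(391,218),(374,314),(305,311)],.055)
print(px2w('wrist',(168,232),.055),px2w('wrist',(243,240),.055),px2w('wrist',(163,327),.055))
print(px2w('wrist',(4,243),.055),px2w('wrist',(63,231),.055),px2w('wrist',(100,325),.055),px2w('wrist',(44,334),.055))
plan(.446,-.1427,.15,-3)
E
```

```text
c [ 0.451  -0.1418] yaw x -7.2 yaw from y -6.4 0.101 0.067
[0.49383571 0.01899509 0.055     ] [ 0.48255551 -0.04791097  0.055     ] [0.39299219 0.03942859 0.055     ]
[0.49068641 0.16996238 0.055     ] [0.49962334 0.11336624 0.055     ] [0.39850444 0.1013067  0.055     ] [0.39081071 0.15940673 0.055     ]
t 22.12 pos [ 0.5332 -0.0876  0.2449] x [ 0.999 -0.05   0.   ] y [-0.05  -0.999 -0.   ] F [ 1.18 -0.79  0.56] op 0.045 j [-0.24  0.26  1.59  0.    1.29  1.38]
curyaw -2.84 units [-2.111  1.483  2.371] turn 0.16 rows 3.4 0.0
```

>>> {"name": "step_arm", "arguments": {"moves": [[[-1.0, 0.7, 0, 2.5], [-2.08, 1.46, 0.3, 2.5], [-2.08, 1.46, 1.0, 2.5], [-2.08, 1.46, 1.8, 2.5], [-2.08, 1.46, 2.4, 2.5]]]}}

```text
time: 22.53
ee_pos: [0.4459, -0.1424, 0.1467]
tcp_rot: [0.999, -0.047, -0.001, -0.0]
force: [0.0, 0.3, 0.5]
opening: 0.0453
```

Run:
```python
from h import *
plan(.449,-.142,.081,-5.5)
save('wrist','w8.png')
```

```text
t 22.53 pos [ 0.4459 -0.1424  0.1467] x [ 0.995 -0.095 -0.002] y [-0.095 -0.995 -0.001] F [0.03 0.32 0.49] op 0.0453 j [-0.4   0.27  1.87 -0.    1.01  1.27]
curyaw -5.44 units [ 0.079 -0.016  1.643] turn 0.06 rows 1.6 0.0
```

View pics/w8.png

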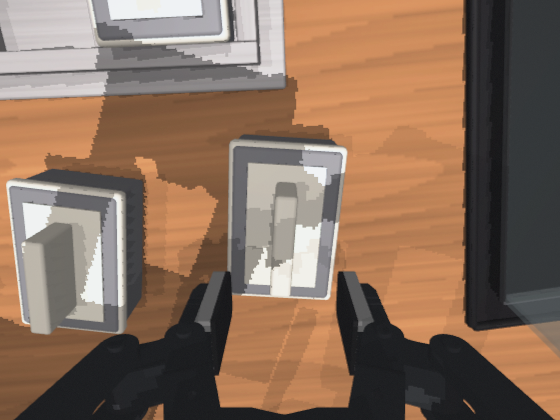

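Run:
```python
from h import *
quad('wrist',[(230,142),(346,147),(331,299),(229,295)],.055)
quad('wrist',[(9,181),(126,188),(123,332),(27,327)],.055)
```

```text
c [ 0.444  -0.1409] yaw x -8.3 yaw from y -8.0 0.099 0.066
c [ 0.4324 -0.006 ] yaw x -13.8 yaw from y -9.0 0.102 0.066
```

>>> {"name": "step_arm", "arguments": {"moves": [[[0.02, -0.02, 0.4, 2], [0.02, -0.02, 1.1, 2], [0.02, -0.02, 1.62, 2], [0.02, -0.02, 1.62, 2]]]}}

```text
time: 22.92
ee_pos: [0.4463, -0.1403, 0.0809]
tcp_rot: [0.998, -0.064, -0.004, -0.001]
force: [-0.5, 0.0, 0.0]
opening: 0.0451
```

>>> {"name": "step_arm", "arguments": {"moves": [[[0, 0, 0, 0], [0, 0, 0, 0], [0, 0, 0, 0], [0, 0, 0, 0], [0, 0, 0, 0]]], "jaw": 0}}

```text
time: 23.33
ee_pos: [0.4484, -0.1413, 0.0854]
tcp_rot: [0.998, -0.064, 0.001, 0.0]
force: [-0.5, -1.1, 1.3]
opening: 0.0107
```

>>> {"name": "step_arm", "arguments": {"moves": [[[0, 0, -0.3, 0], [0, 0, -0.7, 0], [0, 0, -1.1, 0], [0, 0, -1.5, 0], [0, 0, -1.7, 0]]]}}

```text
time: 23.75
ee_pos: [0.4486, -0.1414, 0.1547]
tcp_rot: [0.998, -0.064, 0.002, 0.001]
force: [-0.0, 0.4, -0.7]
opening: 0.0106
```

>>> {"name": "step_arm", "arguments": {"moves": [[[0, 0, 0, 0], [0, 0, 0, 0], [0, 0, 0, 0]]]}}

```text
time: 24.0
ee_pos: [0.4471, -0.1408, 0.1519]
tcp_rot: [0.998, -0.064, -0.0, -0.0]
force: [-0.7, -0.2, -0.9]
opening: 0.0106
```

Run:
```python
from h import *
plan(.613,-.010,.20,-3.2)
save('wrist','w9.png')
```

```text
t 24.0 pos [ 0.4471 -0.1408  0.1519] x [ 0.992 -0.128 -0.001] y [-0.128 -0.992 -0.   ] F [-0.75 -0.22 -0.89] op 0.0106 j [-0.4   0.27  1.86  0.    1.02  1.3 ]
curyaw -7.33 units [ 3.696 -3.773 -1.206] turn -4.13 rows 5.2 0.6
```

View pics/w9.png

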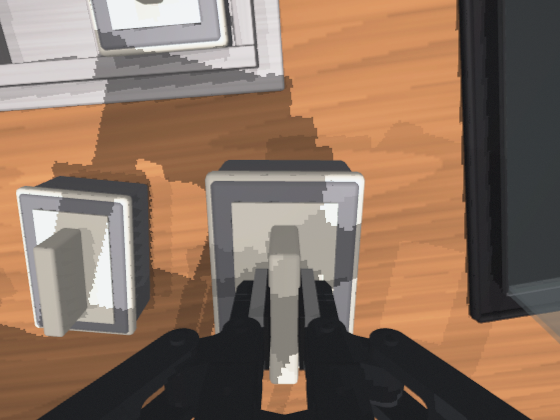

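>>> {"name": "step_arm", "arguments": {"moves": [[[0, 0, -0.8, -3], [0, -0.2, -1.6, -9], [0.1, -1.0, -2.0, -16], [0.2, -1.9, -2.0, -23], [0.3, -2.8, -2.0, -30]]]}}

```text
time: 24.47
ee_pos: [0.4747, -0.0309, 0.2331]
tcp_rot: [0.98, 0.198, 0.001, 0.0]
force: [-0.3, -0.1, -0.9]
opening: 0.0107
```

Run:
```python
from h import *
plan(.3826,.369,.225,87.5)
```

```text
t 24.47 pos [ 0.4747 -0.0309  0.2331] x [0.921 0.389 0.002] y [ 0.389 -0.921  0.001] F [-0.33 -0.14 -0.9 ] op 0.0107 j [-0.15  0.18  1.73  0.    1.23  1.02]
curyaw 22.87 units [  1.765 -10.107   0.195] turn -64.63 rows 9.8 9.0
```

>>> {"name": "step_arm", "arguments": {"moves": [[[1.76, -10.1, 0.1, -64.6], [1.76, -10.1, 0.1, -64.6], [1.76, -10.1, 0.1, -64.6], [1.76, -10.1, 0.1, -64.6], [1.76, -10.1, 0.1, -64.6]]]}}

```text
time: 24.88
ee_pos: [0.4264, 0.1732, 0.2293]
tcp_rot: [0.871, 0.491, -0.001, -0.0]
force: [0.8, -0.1, -1.1]
opening: 0.0102
```

Run:
```python
from h import *
plan(.3826,.369,.225,87.5)
```

```text
t 24.88 pos [0.4264 0.1732 0.2293] x [ 0.518  0.855 -0.002] y [ 0.855 -0.518 -0.001] F [ 0.85 -0.14 -1.14] op 0.0102 j [ 0.29  0.17  1.76 -0.    1.21  0.84]
curyaw 58.81 units [ 3.621 -3.471  0.106] turn -28.69 rows 4.8 4.0
```

>>> {"name": "step_arm", "arguments": {"moves": [[[3.62, -3.47, 0.1, -28.7], [3.62, -3.47, 0.1, -28.7], [3.62, -3.47, 0.1, -28.7], [3.62, -3.47, 0.1, -28.7], [3.62, -3.47, 0.1, -28.7]]]}}

```text
time: 25.3
ee_pos: [0.3837, 0.3702, 0.225]
tcp_rot: [0.722, 0.692, -0.001, -0.0]
force: [-0.1, 0.3, -0.8]
opening: 0.0107
```

Run:
```python
from h import *
plan(.3826,.369,.10,87.5)
save('wrist','w10.png')
```

```text
t 25.3 pos [0.3837 0.3702 0.225 ] x [ 0.043  0.999 -0.001] y [ 0.999 -0.043 -0.002] F [-0.05  0.29 -0.76] op 0.0107 j [0.69 0.27 1.63 0.   1.24 0.73]
curyaw 87.54 units [-0.028 -0.02   3.126] turn 0.04 rows 3.0 0.0
```

View pics/w10.png

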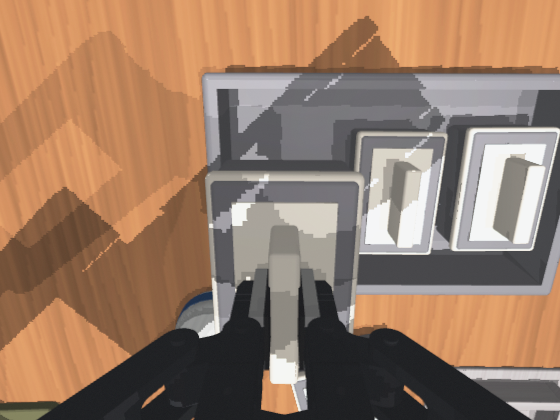

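>>> {"name": "step_arm", "arguments": {"moves": [[[0, 0.05, 0.8, 0], [0, 0.05, 1.6, 0], [0, 0.05, 2.4, 0], [0, 0.05, 3.0, 0], [0, 0.05, 3.1, 0]]]}}

```text
time: 25.77
ee_pos: [0.3839, 0.3647, 0.0972]
tcp_rot: [0.724, 0.689, -0.006, -0.0]
force: [-0.4, -0.7, -1.7]
opening: 0.0108
```

>>> {"name": "step_arm", "arguments": {"moves": [[[0, 0, 0.1, 0], [0, 0, 0.16, 0], [0, 0, 0.22, 0], [0, 0, 0.3, 0], [0, 0, 0.36, 0]]]}}

```text
time: 26.18
ee_pos: [0.3888, 0.3684, 0.0912]
tcp_rot: [0.724, 0.689, 0.002, 0.0]
force: [-5.3, -6.5, 39.8]
opening: 0.0104
```

>>> {"name": "step_arm", "arguments": {"moves": [[[0, 0, -0.2, 0], [0, 0, -0.2, 0], [0, 0, -0.2, 0]]], "jaw": 45}}

```text
time: 26.43
ee_pos: [0.3881, 0.3683, 0.0973]
tcp_rot: [0.724, 0.689, 0.002, 0.0]
force: [0.0, 0.3, -0.0]
opening: 0.0445
```

>>> {"name": "step_arm", "arguments": {"moves": [[[0, 0, -0.7, 0], [0, 0, -1.7, 0], [0, 0, -2.7, 0], [-0.5, 0, -3.3, 7], [-1.4, 0, -3.3, 14]]]}}

```text
time: 26.85
ee_pos: [0.3889, 0.3164, 0.2341]
tcp_rot: [0.804, 0.595, 0.008, -0.0]
force: [1.3, -0.6, 0.4]
opening: 0.0449
```

Run:
```python
from h import *
save('wrist','w11.png')
plan(.50,.13,.22,7)
```

```text
t 26.9 pos [0.3847 0.3069 0.2309] x [ 0.299  0.954 -0.001] y [ 0.954 -0.299  0.005] F [-3.51 -7.06 -1.27] op 0.0453 j [ 0.59  0.21  1.7  -0.    1.23  0.9 ]
curyaw 72.6 units [-3.358  4.071  0.296] turn 65.6 rows 5.1 9.2
```

View pics/w11.png

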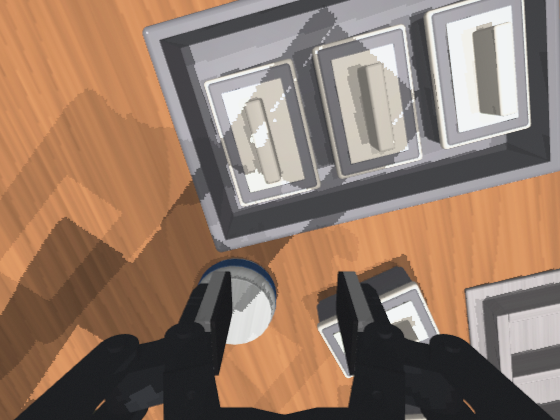

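>>> {"name": "step_arm", "arguments": {"moves": [[[-3.36, 4.07, 0.3, 65.6], [-3.36, 4.07, 0.3, 65.6], [-3.36, 4.07, 0.3, 65.6], [-3.36, 4.07, 0.3, 65.6], [-3.36, 4.07, 0.3, 65.6]]]}}

```text
time: 27.32
ee_pos: [0.5, 0.1368, 0.2158]
tcp_rot: [0.948, 0.318, -0.0, -0.0]
force: [0.1, 0.8, 0.4]
opening: 0.0449
```

Run:
```python
from h import *
plan(.455,.138,.21,7)
```

```text
t 27.32 pos [0.5    0.1368 0.2158] x [ 0.798  0.603 -0.   ] y [ 0.603 -0.798 -0.   ] F [0.08 0.75 0.4 ] op 0.0449 j [0.19 0.26 1.67 0.   1.21 1.11]
curyaw 37.06 units [-0.879 -0.702  0.145] turn 30.06 rows 1.1 4.2
```

>>> {"name": "step_arm", "arguments": {"moves": [[[-0.4, -0.3, 0.1, 7], [-0.88, -0.7, 0.14, 14], [-0.88, -0.7, 0.14, 21], [-0.88, -0.7, 0.14, 28], [-0.88, -0.7, 0.14, 30]]]}}

```text
time: 27.73
ee_pos: [0.4539, 0.139, 0.2101]
tcp_rot: [0.998, 0.062, -0.0, 0.0]
force: [-0.8, 0.4, -0.4]
opening: 0.0449
```

Run:
```python
from h import *
st()
save('wrist','w12.png')
```

```text
t 27.73 pos [0.4539 0.139  0.2101] x [ 0.992  0.123 -0.001] y [ 0.123 -0.992  0.   ] F [-0.77  0.42 -0.36] op 0.0449 j [0.21 0.21 1.77 0.   1.17 1.66]
```

View pics/w12.png

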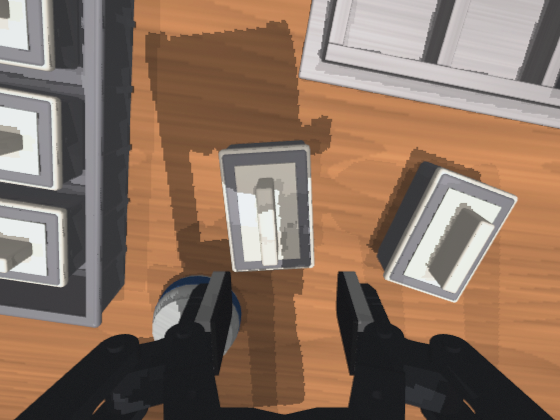

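Run:
```python
from h import *
c=quad('wrist',[(220,150),(308,146),(313,267),(236,270)],.055)
c2=quad('wrist',[(443,163),(515,198),(455,301),(386,271)],.055)
plan(c[0],c[1],.081)
```

```text
c [0.4395 0.1487] yaw x 11.1 yaw from y 9.6 0.1 0.065
c [0.4365 0.003 ] yaw x -13.1 yaw from y -17.8 0.098 0.067
t 27.78 pos [0.4541 0.1391 0.2101] x [ 0.992  0.125 -0.001] y [ 0.125 -0.992  0.   ] F [ 0.12 -0.9  -0.24] op 0.0449 j [0.21 0.21 1.76 0.   1.17 1.65]
curyaw 7.15 units [-0.329 -0.284  3.228] turn 0 rows 3.1 0.0
```

>>> {"name": "step_arm", "arguments": {"moves": [[[-0.33, -0.26, 0.5, -3.3], [-0.33, -0.26, 1.2, -3.3], [-0.33, -0.26, 1.8, -3.3], [-0.33, -0.26, 1.8, -3.3]]]}}

```text
time: 28.12
ee_pos: [0.4365, 0.1472, 0.1348]
tcp_rot: [0.996, 0.094, -0.004, 0.001]
force: [-0.5, -0.7, 0.5]
opening: 0.045
```

Run:
```python
from h import *
save('wrist','w13.png')
plan(.44,.147,.081,10.4)
```

```text
t 28.17 pos [0.4379 0.1475 0.1366] x [ 0.982  0.186 -0.006] y [ 0.186 -0.982  0.   ] F [-0.36 -1.09 -0.27] op 0.0456 j [ 0.23  0.28  1.89 -0.    0.98  1.62]
curyaw 10.74 units [0.058 0.022 1.389] turn 0.34 rows 1.3 0.0
```

View pics/w13.png

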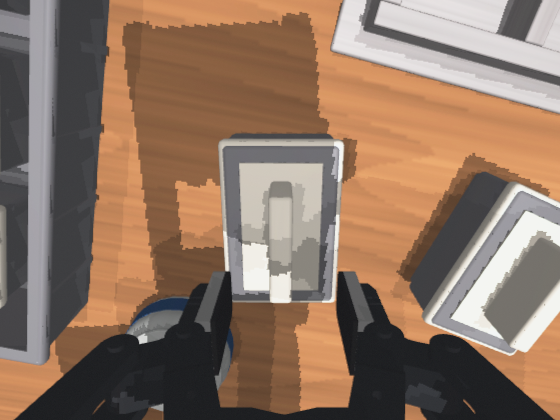

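>>> {"name": "step_arm", "arguments": {"moves": [[[0.03, 0.02, 0.5, 0], [0.03, 0.02, 1.1, 0], [0.03, 0.02, 1.38, 0], [0.03, 0.02, 1.38, 0]]]}}

```text
time: 28.5
ee_pos: [0.4411, 0.1472, 0.0825]
tcp_rot: [0.996, 0.093, -0.001, 0.0]
force: [-0.4, 0.5, 0.4]
opening: 0.0452
```

>>> {"name": "step_arm", "arguments": {"moves": [[[0, 0, 0, 0], [0, 0, 0, 0], [0, 0, 0, 0], [0, 0, 0, 0], [0, 0, 0, 0]]], "jaw": 0}}

```text
time: 28.92
ee_pos: [0.4427, 0.1479, 0.0845]
tcp_rot: [0.996, 0.093, 0.001, -0.0]
force: [-0.8, 1.9, 4.6]
opening: 0.0107
```

>>> {"name": "step_arm", "arguments": {"moves": [[[0, 0, -0.3, 0], [0, 0, -0.7, 0], [0, 0, -1.1, 0], [0, 0, -1.5, 0], [0, 0, -1.7, 0]]]}}

```text
time: 29.33
ee_pos: [0.4418, 0.1473, 0.1528]
tcp_rot: [0.996, 0.093, 0.001, 0.0]
force: [0.8, 0.7, -3.7]
opening: 0.0106
```

>>> {"name": "step_arm", "arguments": {"moves": [[[0, 0, 0, 0], [0, 0, 0, 0], [0, 0, 0, 0]]]}}

```text
time: 29.58
ee_pos: [0.4406, 0.1471, 0.1505]
tcp_rot: [0.996, 0.093, -0.001, 0.0]
force: [-0.4, 0.1, -5.0]
opening: 0.0106
```

Run:
```python
from h import *
plan(.617,.0715,.18,-3.2)
save('wrist','w14.png')
```

```text
t 29.58 pos [0.4406 0.1471 0.1505] x [ 0.983  0.185 -0.002] y [ 0.185 -0.983  0.   ] F [-0.44  0.11 -4.97] op 0.0106 j [ 0.23  0.26  1.87 -0.    1.01  1.62]
curyaw 10.66 units [ 3.981  2.674 -0.745] turn 13.86 rows 4.7 1.9
```

View pics/w14.png

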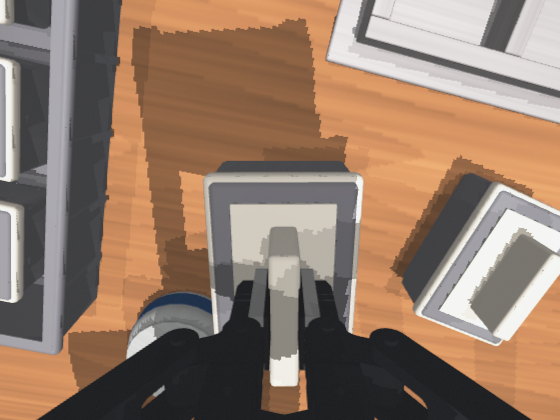

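Run:
```python
from h import *
o,m=st()
t=cv2.imread('pics/w14.png'); g=t[:,:,0].astype(int)
for c in (230,285,340): print(c,[int(v) for v in g[166:186,c]])
print([int(v) for v in g[220:236,285]])
for p,dz in [((284,174.5),-.0285),((206,176),-.0285),((362,175),-.0285),((285,227.5),.0025)]:
    w=px2w('wrist',p,o['ee_pos'][2]+dz); print(p,(m.T@(w-o['ee_pos'])).round(4))
```

```text
t 29.63 pos [0.4405 0.1471 0.1503] x [ 0.983  0.185 -0.002] y [ 0.185 -0.983  0.   ] F [-0.81 -0.09 -4.68] op 0.0108 j [ 0.23  0.26  1.87 -0.    1.01  1.62]
230 [78, 76, 76, 76, 75, 81, 104, 129, 140, 153, 165, 177, 181, 183, 186, 181, 141, 107, 110, 110]
285 [76, 76, 76, 76, 76, 84, 113, 131, 141, 154, 167, 178, 181, 184, 187, 182, 141, 107, 109, 111]
340 [76, 76, 76, 75, 76, 84, 115, 133, 142, 153, 168, 178, 181, 185, 187, 178, 122, 106, 109, 111]
[192, 192, 192, 192, 192, 188, 166, 125, 125, 125, 125, 125, 125, 125, 124, 124]
(284, 174.5) [0.0477 0.0001 0.0284]
(206, 176) [ 0.0471 -0.0322  0.0284]
(362, 175) [0.0474 0.0323 0.0284]
(285, 227.5) [ 0.0365  0.0004 -0.0026]
```

Run:
```python
from h import *
for f in ['w5','w9','w10','w14']:
    g=cv2.imread(f'pics/{f}.png')[:,:,0].astype(int)
    print(f)
    for c in (285,): print(c,[int(v) for v in g[158:190,c]])
    print('fin',[int(v) for v in g[212:236,285]])
    r=200; row=g[r]; print('cols',[int(v) for v in g[r,196:226:2]],[int(v) for v in g[r,346:372:2]])
o,m=st()
for r in (172,173,180):print(r,(m.T@(px2w('wrist',(285,r),o['ee_pos'][2]-.0285)-o['ee_pos'])))
```

```text
w5
285 [76, 77, 76, 77, 77, 90, 127, 136, 148, 162, 176, 183, 189, 196, 196, 173, 109, 113, 116, 120, 122, 124, 124, 124, 125, 124, 124, 125, 125, 124, 125, 124]
fin [205, 205, 196, 161, 161, 161, 155, 132, 126, 127, 127, 127, 126, 126, 127, 126, 127, 127, 127, 127, 127, 127, 128, 128]
cols [118, 119, 107, 96, 124, 149, 155, 159, 164, 177, 176, 175, 176, 176, 176] [127, 127, 126, 126, 124, 116, 131, 195, 184, 188, 197, 197, 197]
w9
285 [62, 63, 69, 71, 71, 72, 72, 71, 71, 71, 71, 70, 80, 106, 122, 134, 145, 158, 168, 171, 173, 176, 171, 129, 102, 103, 104, 107, 109, 110, 110, 110]
fin [183, 183, 182, 181, 181, 181, 181, 181, 181, 182, 181, 181, 175, 143, 118, 118, 118, 119, 118, 117, 118, 118, 118, 119]
cols [92, 93, 93, 92, 93, 125, 164, 177, 97, 105, 109, 110, 111, 110, 109] [167, 167, 167, 167, 161, 147, 212, 235, 207, 86, 87, 87, 86]
w10
285 [121, 114, 83, 74, 74, 74, 74, 74, 74, 75, 74, 75, 84, 111, 127, 137, 149, 163, 177, 181, 185, 189, 181, 122, 107, 110, 113, 116, 119, 119, 120, 119]
fin [198, 197, 197, 198, 196, 198, 197, 196, 196, 194, 180, 154, 151, 136, 122, 121, 122, 12
[... 165 characters left out ...]
0]
w14
285 [59, 60, 64, 76, 76, 76, 77, 77, 76, 76, 76, 76, 76, 84, 113, 131, 141, 154, 167, 178, 181, 184, 187, 182, 141, 107, 109, 111, 113, 115, 117, 117]
fin [192, 192, 192, 192, 191, 191, 191, 192, 192, 192, 192, 192, 192, 188, 166, 125, 125, 125, 125, 125, 125, 125, 124, 124]
cols [102, 102, 102, 102, 135, 173, 185, 104, 111, 116, 116, 117, 116, 117, 117] [117, 116, 116, 116, 109, 140, 244, 239, 141, 101, 99, 98, 98]
t 29.63 pos [0.4405 0.1471 0.1503] x [ 0.983  0.185 -0.002] y [ 0.185 -0.983  0.   ] F [-0.81 -0.09 -4.68] op 0.0108 j [ 0.23  0.26  1.87 -0.    1.01  1.62]
172 [0.0487101  0.0004739  0.02837945]
173 [0.04828775 0.00047379 0.0283805 ]
180 [0.04530971 0.00047301 0.02838788]
```

Run:
```python
from h import *
plan(.6203,.0713,.17,-3.2)
```

```text
t 29.63 pos [0.4405 0.1471 0.1503] x [ 0.983  0.185 -0.002] y [ 0.185 -0.983  0.   ] F [-0.81 -0.09 -4.68] op 0.0108 j [ 0.23  0.26  1.87 -0.    1.01  1.62]
curyaw 10.67 units [ 4.064  2.695 -0.502] turn 13.87 rows 4.7 1.9
```

>>> {"name": "step_arm", "arguments": {"moves": [[[0.6, 0.4, -0.5, 5], [1.6, 1.0, -0.5, 10], [2.5, 1.6, -0.5, 13.9], [3.3, 2.2, -0.5, 13.9], [4.06, 2.7, -0.5, 13.9]]]}}

```text
time: 30.05
ee_pos: [0.6219, 0.0702, 0.1699]
tcp_rot: [1.0, -0.028, -0.001, 0.0]
force: [1.0, 1.1, -4.1]
opening: 0.0106
```

>>> {"name": "step_arm", "arguments": {"moves": [[[0, 0, 0, 0], [0, 0, 0, 0], [0, 0, 0, 0]]]}}

```text
time: 30.3
ee_pos: [0.6197, 0.0711, 0.1692]
tcp_rot: [1.0, -0.029, -0.002, 0.0]
force: [-1.2, -0.1, -4.5]
opening: 0.0107
```

Run:
```python
from h import *
plan(.6203,.0713,.095,-3.2)
save('wrist','w15.png')
```

```text
t 30.3 pos [0.6197 0.0711 0.1692] x [ 0.998 -0.057 -0.005] y [-0.057 -0.998  0.   ] F [-1.2  -0.12 -4.53] op 0.0107 j [0.05 0.44 1.51 0.   1.2  1.67]
curyaw -3.28 units [ 0.023 -0.007  1.855] turn -0.08 rows 1.8 0.0
```

View pics/w15.png

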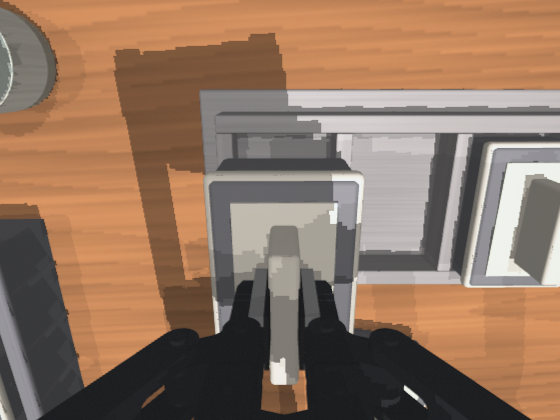

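>>> {"name": "step_arm", "arguments": {"moves": [[[0.02, 0, 0.5, 0], [0.02, 0, 0.9, 0], [0.02, 0, 1.2, 0], [0.02, 0, 1.4, 0], [0.02, 0, 1.5, 0]]]}}

```text
time: 30.77
ee_pos: [0.621, 0.0719, 0.1113]
tcp_rot: [1.0, -0.028, -0.0, 0.0]
force: [-0.1, 0.2, 8.5]
opening: 0.0105
```

>>> {"name": "step_arm", "arguments": {"moves": [[[0, 0, 0.15, 0], [0, 0, 0.3, 0], [0, 0, 0.4, 0], [0, 0, 0.45, 0]]]}}

```text
time: 31.1
ee_pos: [0.632, 0.0714, 0.1002]
tcp_rot: [1.0, -0.028, 0.011, -0.0]
force: [9.9, -1.3, 15.6]
opening: 0.011
```

Run:
```python
from h import *
st();save('wrist','w16.png');s=save('scene','s16.png')
cv2.imwrite('pics/z16.png',cv2.resize(s[150:270,200:380,::-1],(780,520),interpolation=3))
```

```text
t 31.1 pos [0.632  0.0714 0.1002] x [ 0.998 -0.056  0.023] y [-0.056 -0.998 -0.001] F [ 9.87 -1.27 15.62] op 0.011 j [ 0.05  0.52  1.57 -0.    1.03  1.67]
```

View pics/w16.png

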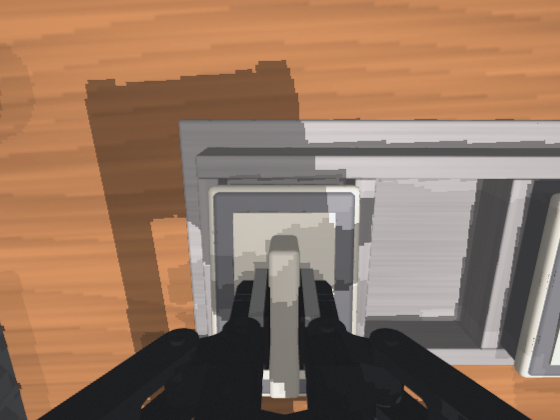

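View pics/z16.png

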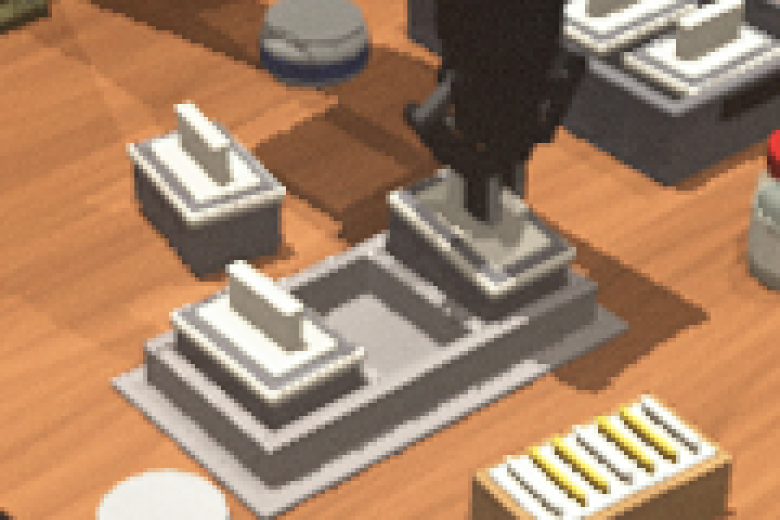

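>>> {"name": "step_arm", "arguments": {"moves": [[[0, 0, -0.2, 0], [0, 0, -0.45, 0], [0, 0, -0.9, 0], [0, 0, -1.5, 0], [0, 0, -1.5, 0]]]}}

```text
time: 31.62
ee_pos: [0.6239, 0.0718, 0.1582]
tcp_rot: [1.0, -0.028, 0.004, -0.0]
force: [1.5, 0.3, -3.3]
opening: 0.0107
```

>>> {"name": "step_arm", "arguments": {"moves": [[[0, 0, 0, 0], [0, 0, 0, 0]]]}}

```text
time: 31.78
ee_pos: [0.6208, 0.0715, 0.1527]
tcp_rot: [1.0, -0.028, -0.001, 0.0]
force: [-0.4, -0.2, -4.4]
opening: 0.0106
```

Run:
```python
from h import *
st();save('wrist','w17.png');s=save('scene','s17.png')
cv2.imwrite('pics/z17.png',cv2.resize(s[150:270,200:380,::-1],(780,520),interpolation=3))
```

```text
t 31.78 pos [0.6208 0.0715 0.1527] x [ 0.998 -0.056 -0.002] y [-0.056 -0.998  0.   ] F [-0.4  -0.17 -4.44] op 0.0106 j [0.05 0.46 1.52 0.   1.16 1.67]
```

View pics/w17.png

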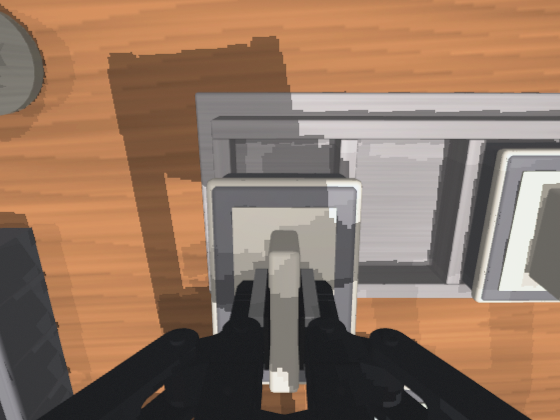

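View pics/z17.png

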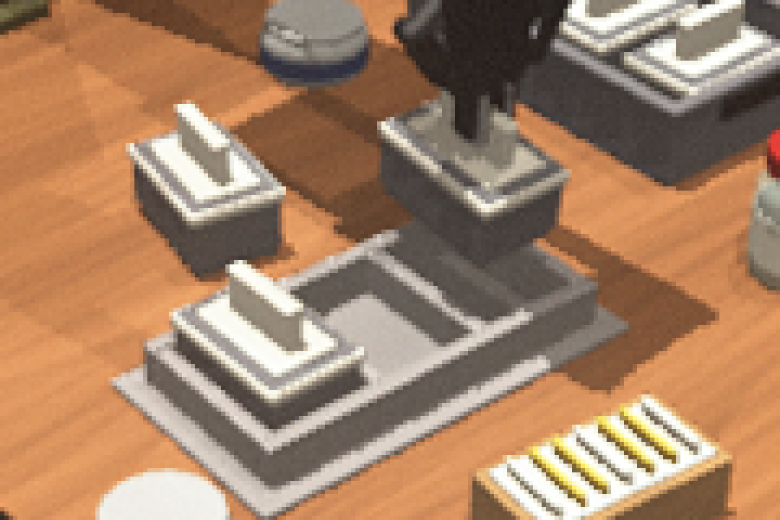

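Run:
```python
from h import *
s=cv2.imread('pics/s17.png'); cv2.imwrite('pics/z17b.png',cv2.resize(s[165:220,280:340],(720,660),interpolation=3)[:600])
s=cv2.imread('pics/w17.png'); cv2.imwrite('pics/z17c.png',cv2.resize(s[90:310,190:390],(640,704),interpolation=3)[:600])
print(np.linalg.inv(P('scene')[1])[:3,3])
```

```text
[ 1.36044081 -0.69570125  0.78859014]
```

View pics/z17b.png

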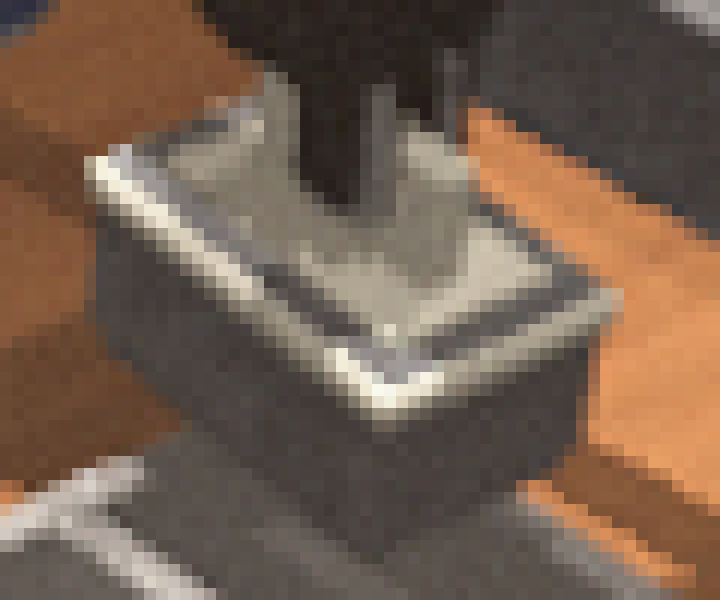

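View pics/z17c.png

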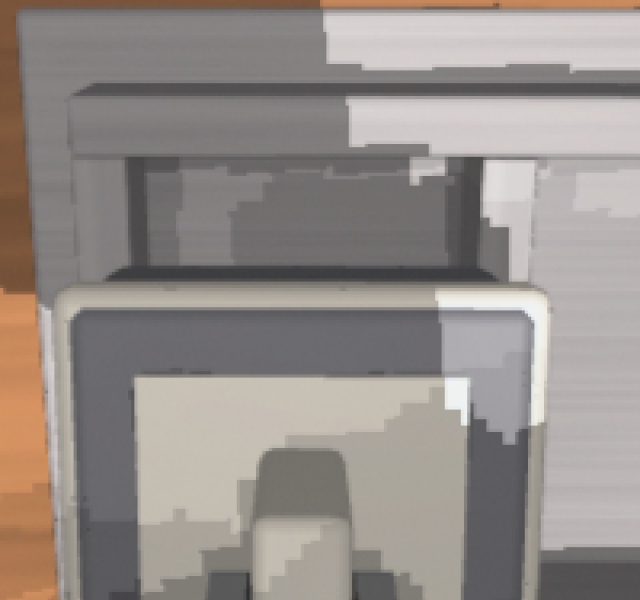

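Run:
```python
from h import *
from scipy.optimize import least_squares
o,m=st();z=o['ee_pos'][2]
for p,dz in [((285,230.6),-.0295),((285,251),.0025),((285,179),-.0285)]:
    print(p,(m.T@(px2w('wrist',p,z+dz)-o['ee_pos'])).round(4))
# pose fit
Lx,Ly,h=.052,.035,.055
pts=[('wrist',(208.3,180.5),(Lx,Ly,h)),('wrist',(361,180.5),(Lx,-Ly,h)),
('wrist',(271.5,230.8),(.03,.006,h)),('wrist',(297.5,230.8),(.03,-.006,h)),('wrist',(269.5,251.5),(.03,.006,.086)),('wrist',(300,251.5),(.03,-.006,.086)),
('scene',(280+90/12,165+165/12),(-Lx,-Ly,h)),('scene',(280+388/12,165+395/12),(Lx,-Ly,h)),('scene',(280+620/12,165+295/12),(Lx,Ly,h)),('scene',(280+380/12,165+560/12),(.047,-.030,0)),('scene',(280+112/12,165+345/12),(-.047,-.030,0))]
C={c:P(c) for c in('wrist','scene')}
def f(v):
    Rm=R.from_rotvec(v[3:]).as_matrix();r=[]
    for c,uv,p in pts:
        K,T=C[c];q=K@(T[:3,:3]@(Rm@np.array(p)+v[:3])+T[:3,3]);r+=list((q[:2]/q[2]-uv))
    return np.array(r)
s=least_squares(f,[.617,.0715,.07,0,0,-.056],loss='soft_l1')
print(s.x.round(4),f(s.x).round(1).reshape(-1,2).tolist())
# wrist only
n=6
s2=least_squares(lambda v:f(v)[:12],s.x);print('wrist only',s2.x.round(4))
s2=least_squares(lambda v:f(np.r_[v[:3],0,0,-.056]),s.x[:3]);print('level',s2.x.round(4),f(np.r_[s2.x,0,0,-.056]).round(1).reshape(-1,2).tolist())
```

```text
t 31.88 pos [0.6203 0.0713 0.1517] x [ 0.998 -0.056 -0.004] y [-0.056 -0.998  0.   ] F [-0.73 -0.71 -4.31] op 0.0104 j [0.05 0.46 1.53 0.   1.16 1.67]
(285, 230.6) [0.0222 0.0005 0.0294]
(285, 251) [ 0.0276  0.0004 -0.0026]
(285, 179) [0.0458 0.0005 0.0283]
[ 0.604   0.0729  0.0654  0.014   0.1236 -0.0634] [[-3.3, 0.8], [2.2, 1.4], [-0.6, -1.2], [-0.3, -1.1], [-0.5, -0.1], [1.1, -0.1], [-1.2, -0.6], [-0.9, 0.9], [-0.2, -0.2], [-2.3, 1.4], [-2.0, 0.5]]
wrist only [ 0.6032  0.072   0.0617  0.003   0.1146 -0.058 ]
level [0.6104 0.0716 0.0569] [[-2.4, 0.1], [1.7, -0.2], [-0.0, -4.6], [-0.3, -4.6], [-0.4, 4.5], [0.0, 4.4], [-1.5, 3.9], [-0.8, 1.4], [-0.2, 0.4], [-0.7, 3.4], [-0.9, 5.9]]
```

Run:
```python
from h import *
a=[cv2.resize(cv2.imread(f'pics/{f}.png')[155:275,240:330],(260,347),interpolation=3) for f in ('w5','w14','w17')]
cv2.imwrite('pics/cmp.png',np.hstack(a))
```

```text
(no output)
```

View pics/cmp.png

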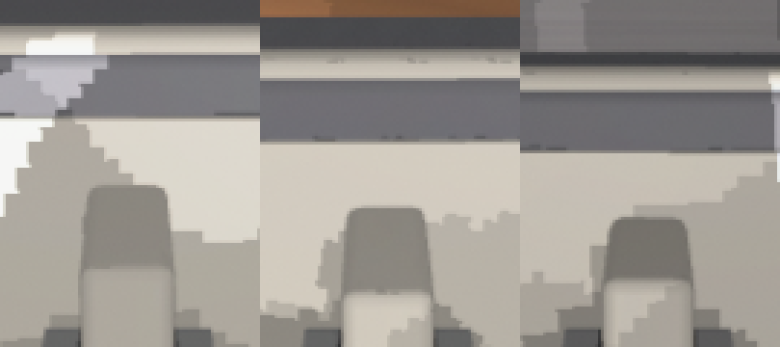

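```bash
python3 - <<'E'
from h import *
o,m=st()
for p,z,h in [((285,139.2),.036,.0525),((285,120.5),.036,.0645),((255,94.2),.006,.080)]:
    w=px2w('wrist',p,z);d=m.T@(w-o['ee_pos']);print(p,w.round(4),d.round(4),'pocket centre rel tcp x',(d[0]-h).round(4))
# middle pocket
for a,b in [((397,138.5),(397,286))]:
    print(px2w('wrist',a,.036),px2w('wrist',b,.036))
E
python3 - <<'E'
import sys;sys.path.insert(0,'.')
E
```

```text
t 31.88 pos [0.6203 0.0713 0.1517] x [ 0.998 -0.056 -0.004] y [-0.056 -0.998  0.   ] F [-0.73 -0.71 -4.31] op 0.0104 j [0.05 0.46 1.53 0.   1.16 1.67]
(285, 139.2) [0.6691 0.0677 0.036 ] [0.0493 0.0008 0.1155] pocket centre rel tcp x -0.0032
(285, 120.5) [0.6806 0.0671 0.036 ] [0.0608 0.0008 0.1155] pocket centre rel tcp x -0.0037
(255, 94.2) [0.6963 0.0866 0.006 ] [ 0.0755 -0.0196  0.1454] pocket centre rel tcp x -0.0045
[ 0.66544016 -0.00293547  0.036     ] [ 0.55865639 -0.00747351  0.036     ]
```

Run:
```python
from h import *
plan(.46,.14,.16,-3.2)
```

```text
t 31.88 pos [0.6203 0.0713 0.1517] x [ 0.998 -0.056 -0.004] y [-0.056 -0.998  0.   ] F [-0.73 -0.71 -4.31] op 0.0104 j [0.05 0.46 1.53 0.   1.16 1.67]
curyaw -3.22 units [-4.099 -1.489 -0.193] turn -0.02 rows 4.2 0.0
```

>>> {"name": "step_arm", "arguments": {"moves": [[[-0.5, -0.2, -0.2, 0], [-1.4, -0.5, -0.2, 0], [-2.3, -0.8, -0.2, 0], [-3.2, -1.2, -0.2, 0], [-4.1, -1.5, -0.2, 0]]]}}

```text
time: 32.3
ee_pos: [0.459, 0.1409, 0.16]
tcp_rot: [1.0, -0.029, -0.001, 0.0]
force: [1.0, 0.9, -5.0]
opening: 0.0105
```

>>> {"name": "step_arm", "arguments": {"moves": [[[0, 0, 0.4, 0], [0, 0, 0.9, 0], [0, 0, 1.3, 0], [0, 0, 1.6, 0], [0, 0, 1.65, 0]]]}}

```text
time: 32.72
ee_pos: [0.459, 0.14, 0.0926]
tcp_rot: [1.0, -0.028, -0.003, 0.001]
force: [-0.2, -0.9, -4.9]
opening: 0.0106
```

>>> {"name": "step_arm", "arguments": {"moves": [[[0, 0, 0.1, 0], [0, 0, 0.15, 0], [0, 0, 0.2, 0], [0, 0, 0.25, 0]]]}}

```text
time: 33.05
ee_pos: [0.4615, 0.1405, 0.0873]
tcp_rot: [1.0, -0.028, -0.0, -0.0]
force: [-12.0, -1.7, 35.6]
opening: 0.0108
```

>>> {"name": "step_arm", "arguments": {"moves": [[[0, 0, -0.2, 0], [0, 0, -0.2, 0], [0, 0, -0.2, 0]]], "jaw": 45}}

```text
time: 33.3
ee_pos: [0.4631, 0.1407, 0.0946]
tcp_rot: [1.0, -0.028, 0.002, -0.0]
force: [-0.1, 0.2, 0.1]
opening: 0.0448
```

>>> {"name": "step_arm", "arguments": {"moves": [[[0, 0, -0.5, 0], [0, 0, -1.2, 0], [0, 0, -1.5, 0], [0, 0, -1.5, 0]]]}}

```text
time: 33.63
ee_pos: [0.4643, 0.141, 0.1563]
tcp_rot: [1.0, -0.028, 0.004, -0.001]
force: [0.4, 1.2, -0.6]
opening: 0.0452
```

Run:
```python
from h import *
st();save('wrist','w18.png')
```

```text
t 33.63 pos [0.4643 0.141  0.1563] x [ 0.998 -0.057  0.007] y [-0.057 -0.998 -0.002] F [ 0.35  1.17 -0.56] op 0.0452 j [0.21 0.28 1.83 0.   1.03 1.84]
```

View pics/w18.png

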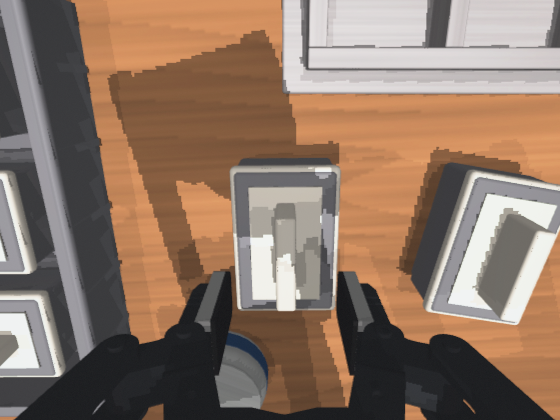

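>>> {"name": "step_arm", "arguments": {"moves": [[[0, 0, 0, 0], [0, 0, 0, 0], [0, 0, 0, 0]]]}}

```text
time: 33.93
ee_pos: [0.4607, 0.1402, 0.1522]
tcp_rot: [1.0, -0.028, -0.001, 0.0]
force: [-0.9, -0.4, -0.5]
opening: 0.045
```

Run:
```python
from h import *
o,m=st();save('wrist','w19.png')
t=cv2.imread('pics/w19.png');cv2.imwrite('pics/z19.png',cv2.resize(t[150:330,210:360],(500,600),interpolation=3))
```

```text
t 33.93 pos [0.4607 0.1402 0.1522] x [ 0.998 -0.057 -0.002] y [-0.057 -0.998  0.001] F [-0.9  -0.41 -0.5 ] op 0.045 j [ 0.21  0.28  1.83 -0.    1.03  1.84]
```

View pics/z19.png

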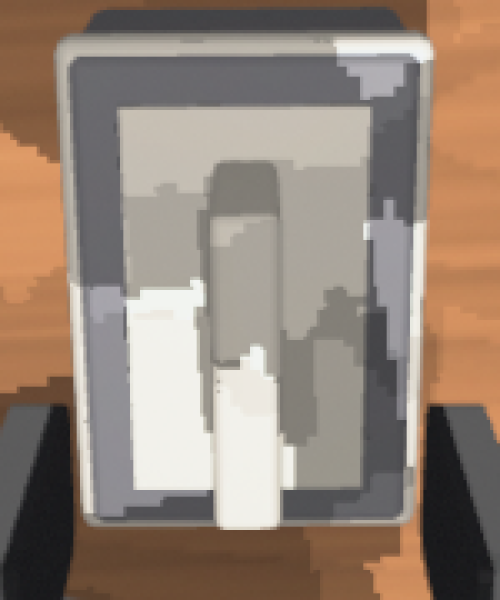

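Run:
```python
from h import *
o,m=st()
def r(n,u,v,z,h):
    d=m.T@(px2w('wrist',(210+u/3.333,150+v/3.333),z)-o['ee_pos']);print(n,d[:2].round(4),'c',(d[0]-h).round(4))
r('lid far',245,33,.053,.052);r('lid near',245,526,.053,-.052);r('finbase far',245,160,.055,.030);r('fintop far',245,216,.086,.030);r('fintop near',247,528,.086,-.030)
r('lidL',60,270,.055,0);r('lidR',430,270,.055,0)
```

```text
t 33.98 pos [0.4608 0.1403 0.1523] x [ 0.998 -0.056 -0.002] y [-0.056 -0.998  0.001] F [ 1.17 -0.1  -0.63] op 0.045 j [ 0.21  0.28  1.83 -0.    1.03  1.84]
lid far [ 0.0394 -0.0001] c -0.0126
lid near [-0.064  -0.0003] c -0.012
finbase far [ 0.0161 -0.0002] c -0.0139
fintop far [ 0.0163 -0.0002] c -0.0137
fintop near [-0.0423  0.0001] c -0.0123
lidL [-0.0058 -0.0354] c -0.0058
lidR [-0.0059  0.035 ] c -0.0059
```

>>> {"name": "step_arm", "arguments": {"moves": [[[-0.32, 0, 0.4, 0], [-0.32, 0, 1.0, 0], [-0.32, 0, 1.5, 0], [-0.32, 0, 1.72, 0], [-0.32, 0, 1.72, 0]]]}}

```text
time: 34.4
ee_pos: [0.4469, 0.1407, 0.0823]
tcp_rot: [1.0, -0.028, -0.003, 0.001]
force: [0.1, -0.1, 1.0]
opening: 0.0448
```

>>> {"name": "step_arm", "arguments": {"moves": [[[0, 0, 0, 0], [0, 0, 0, 0], [0, 0, 0, 0], [0, 0, 0, 0], [0, 0, 0, 0]]], "jaw": 0, "squeeze": 90}}

```text
time: 34.82
ee_pos: [0.4498, 0.1412, 0.0856]
tcp_rot: [1.0, -0.028, 0.001, -0.0]
force: [-0.0, -1.3, 4.0]
opening: 0.0095
```

>>> {"name": "step_arm", "arguments": {"moves": [[[0, 0, -0.3, 0], [0, 0, -0.7, 0], [0, 0, -1.1, 0], [0, 0, -1.5, 0], [0, 0, -1.7, 0]]]}}

```text
time: 35.23
ee_pos: [0.4491, 0.1413, 0.154]
tcp_rot: [1.0, -0.028, 0.001, -0.0]
force: [2.2, 0.1, -4.1]
opening: 0.0095
```

>>> {"name": "step_arm", "arguments": {"moves": [[[0, 0, 0, 0], [0, 0, 0, 0], [0, 0, 0, 0]]]}}

```text
time: 35.48
ee_pos: [0.4479, 0.141, 0.1517]
tcp_rot: [1.0, -0.028, -0.001, 0.0]
force: [0.0, -0.1, -4.0]
opening: 0.01
```

Run:
```python
from h import *
plan(.617,.0715,.165,-3.2)
save('wrist','w20.png')
a=[cv2.resize(cv2.imread(f'pics/{f}.png')[145:275,240:330],(260,376),interpolation=3) for f in ('w5','w14','w20')]
cv2.imwrite('pics/cmp2.png',np.hstack(a))
```

```text
t 35.48 pos [0.4479 0.141  0.1517] x [ 0.998 -0.056 -0.002] y [-0.056 -0.998  0.   ] F [ 0.   -0.11 -3.96] op 0.01 j [0.21 0.27 1.86 0.   1.02 1.84]
curyaw -3.24 units [ 4.318  1.496 -0.34 ] turn -0.04 rows 4.4 0.0
```

View pics/cmp2.png

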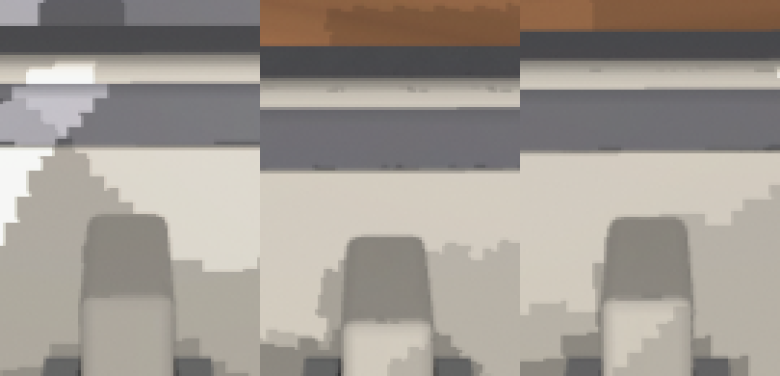

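>>> {"name": "step_arm", "arguments": {"moves": [[[0.6, 0.2, -0.35, 0], [1.6, 0.5, -0.35, 0], [2.5, 0.9, -0.35, 0], [3.4, 1.2, -0.35, 0], [4.35, 1.5, -0.35, 0]]]}}

```text
time: 35.95
ee_pos: [0.6194, 0.0705, 0.165]
tcp_rot: [1.0, -0.028, -0.002, 0.0]
force: [-0.0, 0.2, -4.5]
opening: 0.0097
```

>>> {"name": "step_arm", "arguments": {"moves": [[[0, 0, 0.2, 0], [0, 0, 0.4, 0], [0, 0, 0.5, 0], [0, 0, 0.5, 0], [0, 0, 0.5, 0]]]}}

```text
time: 36.37
ee_pos: [0.6171, 0.0719, 0.1453]
tcp_rot: [1.0, -0.028, -0.002, 0.0]
force: [-0.2, -0.3, -4.0]
opening: 0.01
```

Run:
```python
from h import *
plan(.6185,.0713,.123,-3.2)
```

```text
t 36.37 pos [0.6171 0.0719 0.1453] x [ 0.998 -0.056 -0.004] y [-0.056 -0.998  0.   ] F [-0.23 -0.29 -3.97] op 0.01 j [0.05 0.46 1.54 0.   1.14 1.67]
curyaw -3.2 units [0.038 0.012 0.558] turn 0.0 rows 0.5 0.0
```

>>> {"name": "step_arm", "arguments": {"moves": [[[0.03, 0.01, 0.2, 0], [0.03, 0.01, 0.4, 0], [0.03, 0.01, 0.5, 0], [0.03, 0.01, 0.55, 0], [0.03, 0.01, 0.55, 0]]]}}

```text
time: 36.78
ee_pos: [0.6196, 0.071, 0.1238]
tcp_rot: [1.0, -0.028, -0.001, 0.0]
force: [0.9, 0.5, -3.8]
opening: 0.0099
```

>>> {"name": "step_arm", "arguments": {"moves": [[[0, 0, 0.1, 0], [0, 0, 0.2, 0], [0, 0, 0.3, 0], [0, 0, 0.35, 0], [0, 0, 0.35, 0]]]}}

```text
time: 37.2
ee_pos: [0.6198, 0.0709, 0.1098]
tcp_rot: [1.0, -0.028, -0.001, 0.0]
force: [0.6, -0.2, -4.8]
opening: 0.0099
```

No contact this time at the height where it caught before. Continue slowly.

>>> {"name": "step_arm", "arguments": {"moves": [[[0, 0, 0.1, 0], [0, 0, 0.2, 0], [0, 0, 0.25, 0], [0, 0, 0.3, 0], [0, 0, 0.3, 0]]]}}

```text
time: 37.62
ee_pos: [0.62, 0.0709, 0.098]
tcp_rot: [1.0, -0.028, -0.0, 0.0]
force: [1.0, -0.3, -5.2]
opening: 0.0099
```

>>> {"name": "step_arm", "arguments": {"moves": [[[0, 0, 0.08, 0], [0, 0, 0.16, 0], [0, 0, 0.24, 0], [0, 0, 0.3, 0], [0, 0, 0.3, 0]]]}}

```text
time: 38.03
ee_pos: [0.6206, 0.0708, 0.0916]
tcp_rot: [1.0, -0.028, 0.001, 0.0]
force: [-8.9, -1.3, 25.3]
opening: 0.0098
```

>>> {"name": "step_arm", "arguments": {"moves": [[[0, 0, -0.15, 0], [0, 0, -0.15, 0], [0, 0, -0.15, 0]]], "jaw": 45}}

```text
time: 38.28
ee_pos: [0.6214, 0.071, 0.0935]
tcp_rot: [1.0, -0.028, 0.001, -0.0]
force: [-0.1, 0.2, -0.5]
opening: 0.0447
```

>>> {"name": "step_arm", "arguments": {"moves": [[[0, 0, -0.8, 0], [0, 0, -1.6, 0], [0, 0, -2.4, 0], [-0.7, 0, -2.8, 0], [-1.4, 0, -2.9, 0]]]}}

```text
time: 38.7
ee_pos: [0.568, 0.0742, 0.2119]
tcp_rot: [1.0, -0.028, 0.004, -0.0]
force: [0.1, -0.3, 0.7]
opening: 0.0451
```

>>> {"name": "step_arm", "arguments": {"moves": [[[0, 0, 0, 0], [0, 0, 0, 0]]]}}

```text
time: 38.87
ee_pos: [0.5633, 0.0743, 0.2087]
tcp_rot: [1.0, -0.028, -0.0, -0.0]
force: [-0.5, 1.1, -0.2]
opening: 0.0451
```

Run:
```python
from h import *
plan(.455,.003,.2,-15)
save('wrist','w21.png')
```

```text
t 38.87 pos [0.5633 0.0743 0.2087] x [ 0.998 -0.056 -0.   ] y [-0.056 -0.998 -0.   ] F [-0.52  1.1  -0.22] op 0.0451 j [0.06 0.33 1.58 0.   1.23 1.68]
curyaw -3.21 units [-2.602  1.93   0.218] turn 11.79 rows 3.1 1.6
```

View pics/w21.png

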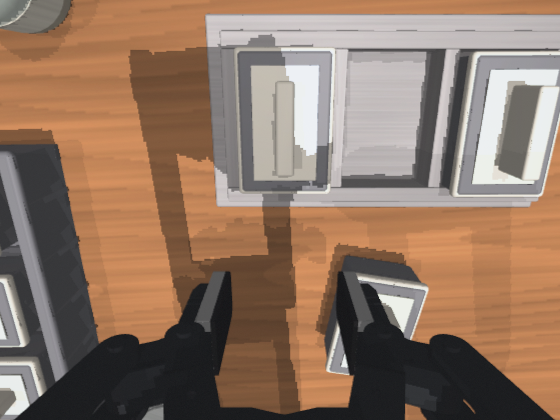

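>>> {"name": "step_arm", "arguments": {"moves": [[[-0.6, 0.5, 0, 5], [-1.5, 1.1, 0.1, 10], [-2.2, 1.6, 0.2, 11.8], [-2.6, 1.93, 0.3, 11.8], [-2.6, 1.93, 0.9, 11.8]]]}}

```text
time: 39.33
ee_pos: [0.4551, 0.001, 0.1739]
tcp_rot: [0.991, -0.132, 0.001, 0.001]
force: [1.2, 0.2, -0.6]
opening: 0.0451
```

>>> {"name": "step_arm", "arguments": {"moves": [[[0, 0, 0.1, 0], [0, 0, 0.1, 0], [0, 0, 0.1, 0]]]}}

```text
time: 39.58
ee_pos: [0.4576, 0.0029, 0.1683]
tcp_rot: [0.991, -0.131, -0.0, -0.0]
force: [0.2, -0.1, 0.1]
opening: 0.045
```

Run:
```python
from h import *
st()
save('wrist','w22.png')
```

```text
t 39.58 pos [0.4576 0.0029 0.1683] x [ 0.966 -0.259 -0.   ] y [-0.259 -0.966 -0.   ] F [ 0.19 -0.06  0.14] op 0.045 j [-0.09  0.23  1.86  0.    1.05  1.75]
```

View pics/w22.png

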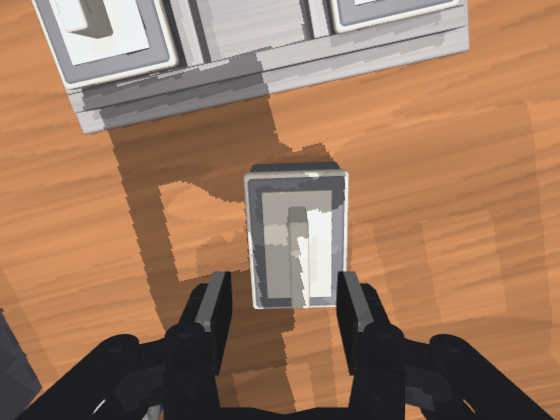

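Run:
```python
from h import *
o,m=st()
def t(u,v,z): return (m.T@(px2w('wrist',(u,v),z)-o['ee_pos']))[:2]
a=[t(245,172,.054),t(348,171,.054),t(346,306,.054),t(253,308,.054)]
print(np.round(a,4),np.mean(a,0).round(4))
e=(a[0]+a[1]-a[2]-a[3])/2; print(np.degrees(np.arctan2(e[1],e[0])),np.linalg.norm(e))
print('finbase far',t(298,207,.055),'fintop near',t(299,307,.086))
```

```text
t 39.63 pos [0.4579 0.003  0.1688] x [ 0.966 -0.259  0.001] y [-0.259 -0.966 -0.   ] F [0.16 1.2  0.01] op 0.045 j [-0.09  0.23  1.86  0.    1.05  1.75]
[[ 0.0283 -0.0251]
 [ 0.0289  0.0417]
 [-0.0727  0.0458]
 [-0.0743 -0.0228]] [-0.0224  0.0099]
-1.7956657117825836 0.10219042542001192
finbase far [0.00466909 0.0095093 ] fintop near [-0.05222309  0.00966265]
```

>>> {"name": "step_arm", "arguments": {"moves": [[[-0.3, 0.15, 0.2, -1.8], [-0.57, 0.25, 0.8, -1.8], [-0.57, 0.25, 1.5, -1.8], [-0.57, 0.25, 2.14, -1.8], [-0.57, 0.25, 2.14, -1.8]]]}}

```text
time: 40.05
ee_pos: [0.4302, -0.0003, 0.0803]
tcp_rot: [0.993, -0.115, -0.003, 0.0]
force: [-1.0, -0.3, 0.4]
opening: 0.0448
```

>>> {"name": "step_arm", "arguments": {"moves": [[[0, 0, 0, 0], [0, 0, 0, 0], [0, 0, 0, 0], [0, 0, 0, 0], [0, 0, 0, 0]]], "jaw": 0}}

```text
time: 40.47
ee_pos: [0.4337, -0.0007, 0.0846]
tcp_rot: [0.993, -0.115, 0.002, -0.0]
force: [1.1, 2.2, 7.2]
opening: 0.01
```

>>> {"name": "step_arm", "arguments": {"moves": [[[0, 0, -0.3, 0], [0, 0, -0.7, 0], [0, 0, -1.1, 0], [0, 0, -1.5, 0], [0, 0, -1.7, 0]]]}}

```text
time: 40.88
ee_pos: [0.432, -0.001, 0.1527]
tcp_rot: [0.993, -0.115, 0.001, 0.0]
force: [-0.3, -0.5, -3.8]
opening: 0.01
```

>>> {"name": "step_arm", "arguments": {"moves": [[[0, 0, 0, 0], [0, 0, 0, 0], [0, 0, 0, 0]]]}}

```text
time: 41.13
ee_pos: [0.4307, -0.0008, 0.1503]
tcp_rot: [0.993, -0.115, -0.001, 0.0]
force: [0.2, -0.2, -4.7]
opening: 0.01
```

Run:
```python
from h import *
plan(.614,-.0105,.165,-3.2)
save('wrist','w23.png')
a=[cv2.resize(cv2.imread(f'pics/{f}.png')[145:275,240:330],(260,376),interpolation=3) for f in ('w5','w20','w23')]
cv2.imwrite('pics/cmp3.png',np.hstack(a))
```

```text
t 41.13 pos [ 0.4307 -0.0008  0.1503] x [ 0.973 -0.229 -0.002] y [-0.229 -0.973  0.   ] F [ 0.22 -0.17 -4.74] op 0.01 j [-0.1   0.22  1.93 -0.    0.99  1.7 ]
curyaw -13.24 units [ 4.515 -0.813 -0.376] turn -10.04 rows 4.4 1.4
```

View pics/cmp3.png

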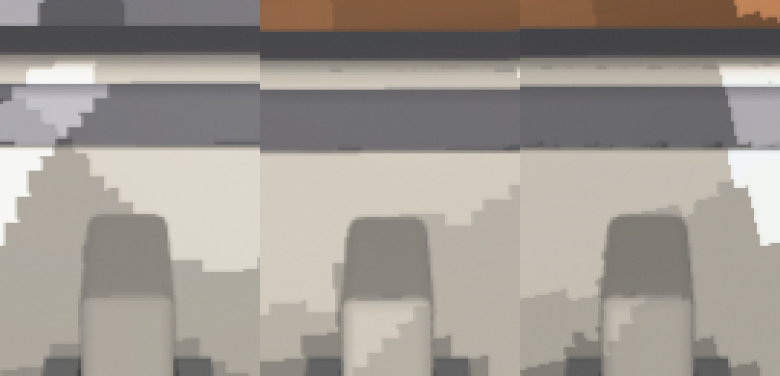

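Run:
```python
from h import *
plan(.6155,-.0108,.165,-3.2)
```

```text
t 41.18 pos [ 0.4306 -0.0008  0.1501] x [ 0.973 -0.229 -0.002] y [-0.229 -0.973  0.   ] F [ 0.39 -0.43 -3.38] op 0.01 j [-0.1   0.22  1.93 -0.    0.99  1.7 ]
curyaw -13.24 units [ 4.556 -0.814 -0.384] turn -10.04 rows 4.5 1.4
```

>>> {"name": "step_arm", "arguments": {"moves": [[[0.6, -0.1, -0.38, -5], [1.6, -0.3, -0.38, -10], [2.6, -0.5, -0.38, -10], [3.6, -0.65, -0.38, -10], [4.56, -0.81, -0.38, -10]]]}}

```text
time: 41.6
ee_pos: [0.6178, -0.0111, 0.1646]
tcp_rot: [1.0, -0.028, -0.001, -0.0]
force: [1.0, 0.4, -4.2]
opening: 0.0098
```

>>> {"name": "step_arm", "arguments": {"moves": [[[0, 0, 0.2, 0], [0, 0, 0.4, 0], [0, 0, 0.6, 0], [0, 0, 0.6, 0], [0, 0, 0.6, 0]]]}}

```text
time: 42.02
ee_pos: [0.6139, -0.0108, 0.1405]
tcp_rot: [1.0, -0.028, -0.002, -0.0]
force: [-0.5, 0.3, -4.4]
opening: 0.0097
```

Run:
```python
from h import *
plan(.6155,-.0108,.125,-3.2)
save('wrist','w24.png')
```

```text
t 42.02 pos [ 0.6139 -0.0108  0.1405] x [ 0.998 -0.056 -0.005] y [-0.056 -0.998 -0.   ] F [-0.48  0.27 -4.39] op 0.0097 j [-0.09  0.46  1.56  0.    1.13  1.54]
curyaw -3.23 units [ 0.042 -0.001  0.387] turn -0.03 rows 0.4 0.0
```

View pics/w24.png

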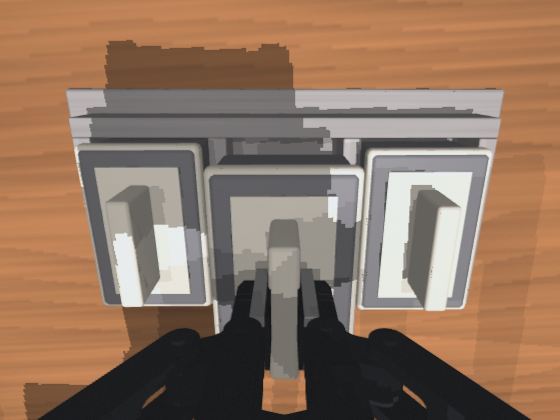

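>>> {"name": "step_arm", "arguments": {"moves": [[[0.03, 0, 0.2, 0], [0.03, 0, 0.35, 0], [0.03, 0, 0.45, 0], [0.03, 0, 0.45, 0]]]}}

```text
time: 42.4
ee_pos: [0.6167, -0.011, 0.1231]
tcp_rot: [1.0, -0.028, -0.001, -0.0]
force: [-0.2, -0.1, -4.1]
opening: 0.0102
```

>>> {"name": "step_arm", "arguments": {"moves": [[[0, 0, 0.1, 0], [0, 0, 0.2, 0], [0, 0, 0.3, 0], [0, 0, 0.35, 0], [0, 0, 0.35, 0]]]}}

```text
time: 42.82
ee_pos: [0.6178, -0.0111, 0.1122]
tcp_rot: [1.0, -0.028, 0.001, 0.0]
force: [-5.6, 0.9, 10.8]
opening: 0.0098
```

>>> {"name": "step_arm", "arguments": {"moves": [[[-0.03, 0, -0.2, 0], [-0.06, 0, -0.45, 0], [-0.06, 0, -0.45, 0], [-0.06, 0, -0.45, 0]]]}}

```text
time: 43.15
ee_pos: [0.6162, -0.0111, 0.129]
tcp_rot: [1.0, -0.028, 0.001, 0.0]
force: [0.2, -0.1, -3.7]
opening: 0.0102
```

Run:
```python
from h import *
st()
save('wrist','w25.png')
a=[cv2.resize(cv2.imread(f'pics/{f}.png')[145:275,240:330],(260,376),interpolation=3) for f in ('w5','w23','w25')]
cv2.imwrite('pics/cmp4.png',np.hstack(a))
```

```text
t 43.15 pos [ 0.6162 -0.0111  0.129 ] x [ 0.998 -0.056  0.002] y [-0.056 -0.998  0.   ] F [ 0.23 -0.06 -3.68] op 0.0102 j [-0.09  0.47  1.57  0.    1.09  1.54]
```

View pics/cmp4.png

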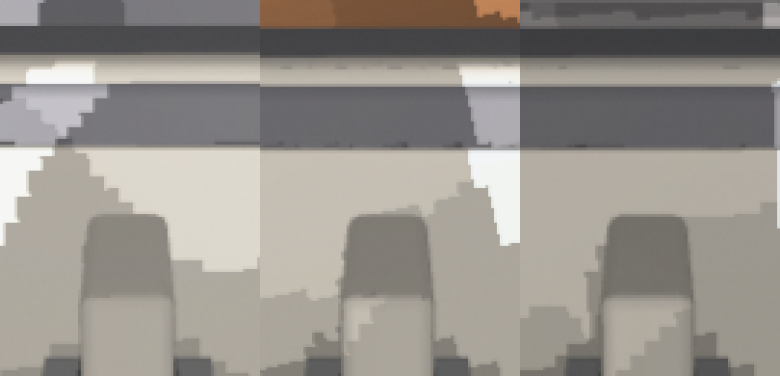

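View pics/w25.png

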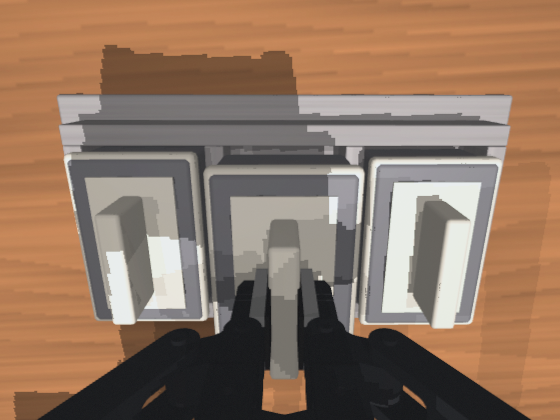

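Run:
```python
from h import *
o,m=st();z=o['ee_pos'][2]
def t(u,v,zz): return (m.T@(px2w('wrist',(u,v),zz)-o['ee_pos']))[:2].round(4)
print('left nb',t(70,156,.060),t(198,155,.060),t(207,320,.06),t(97,320,.06));print('right nb',t(367,160,.060),t(496,160,.060),t(476,325,.06),t(363,323,.06))
print('held',t(207,167,z-.0315),t(361,167,z-.0315))
print('pocket far wall',t(285,146,.036),'rack far edge',t(285,97,.006))
```

```text
t 43.2 pos [ 0.6157 -0.011   0.1284] x [ 0.998 -0.056  0.001] y [-0.056 -0.998  0.   ] F [-0.9   0.33 -3.83] op 0.0103 j [-0.09  0.47  1.57  0.    1.09  1.54]
left nb [ 0.0478 -0.11  ] [ 0.0482 -0.0441] [-0.0517 -0.0463] [-0.0516 -0.1125]
right nb [0.0455 0.043 ] [0.0454 0.1096] [-0.0555  0.1162] [-0.054   0.0477]
held [ 0.0502 -0.0322] [0.0501 0.0324]
pocket far wall [0.0488 0.0007] rack far edge [0.0746 0.0008]
```

>>> {"name": "step_arm", "arguments": {"moves": [[[-0.05, 0, 0.05, 0], [-0.08, 0, 0.15, 0], [-0.08, 0, 0.25, 0], [-0.08, 0, 0.3, 0], [-0.08, 0, 0.3, 0]]]}}

```text
time: 43.62
ee_pos: [0.6114, -0.0107, 0.1149]
tcp_rot: [1.0, -0.028, -0.001, -0.0]
force: [-0.6, 0.2, -3.9]
opening: 0.0104
```

>>> {"name": "step_arm", "arguments": {"moves": [[[0, 0, 0.08, 0], [0, 0, 0.16, 0], [0, 0, 0.24, 0], [0, 0, 0.24, 0]]]}}

```text
time: 43.95
ee_pos: [0.6126, -0.0108, 0.106]
tcp_rot: [1.0, -0.028, 0.0, -0.0]
force: [1.1, -0.3, -3.7]
opening: 0.0102
```

In. Continue down.

>>> {"name": "step_arm", "arguments": {"moves": [[[0, 0, 0.1, 0], [0, 0, 0.2, 0], [0, 0, 0.28, 0], [0, 0, 0.34, 0], [0, 0, 0.34, 0]]]}}

```text
time: 44.37
ee_pos: [0.6124, -0.0108, 0.0924]
tcp_rot: [1.0, -0.028, 0.0, -0.0]
force: [0.6, -0.3, -6.5]
opening: 0.0099
```

>>> {"name": "step_arm", "arguments": {"moves": [[[0, 0, 0.05, 0], [0, 0, 0.1, 0], [0, 0, 0.15, 0], [0, 0, 0.15, 0]]]}}

```text
time: 44.7
ee_pos: [0.6125, -0.0107, 0.0906]
tcp_rot: [1.0, -0.028, 0.001, 0.0]
force: [-6.0, 0.9, 18.6]
opening: 0.0102
```

>>> {"name": "step_arm", "arguments": {"moves": [[[0, 0, -0.1, 0], [0, 0, -0.1, 0], [0, 0, -0.1, 0]]], "jaw": 45}}

```text
time: 44.95
ee_pos: [0.6123, -0.0108, 0.0914]
tcp_rot: [1.0, -0.028, 0.0, 0.0]
force: [-0.4, -0.8, 0.4]
opening: 0.0444
```

>>> {"name": "step_arm", "arguments": {"moves": [[[0, 0, -0.8, 0], [0, 0, -1.6, 0], [0, 0, -2.4, 0], [-0.5, 0, -3.2, 0], [-1.0, 0, -3.7, 0]]]}}

```text
time: 45.37
ee_pos: [0.5739, -0.0087, 0.2417]
tcp_rot: [1.0, -0.028, 0.002, 0.0]
force: [0.6, -0.2, 0.5]
opening: 0.0451
```

>>> {"name": "step_arm", "arguments": {"moves": [[[0, 0, 0, 0], [0, 0, 0, 0]]]}}

```text
time: 45.53
ee_pos: [0.5722, -0.0085, 0.2401]
tcp_rot: [1.0, -0.028, 0.001, 0.0]
force: [0.1, -0.0, -0.3]
opening: 0.0452
```

Run:
```python
from h import *
plan(.4838,-.3723,.26,4.3)
save('wrist','w26.png');save('scene','s26.png')
```

```text
t 45.53 pos [ 0.5722 -0.0085  0.2401] x [ 0.998 -0.056  0.003] y [-0.056 -0.998  0.   ] F [ 0.08 -0.04 -0.27] op 0.0452 j [-0.09  0.31  1.53 -0.    1.3   1.54]
curyaw -3.23 units [-1.692  9.205 -0.501] turn -7.53 rows 9.0 1.1
```

View pics/w26.png

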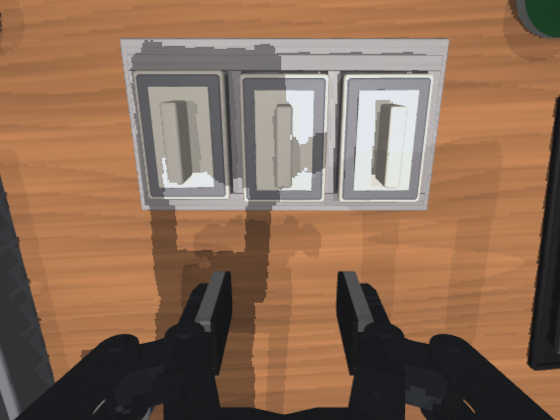

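View pics/s26.png

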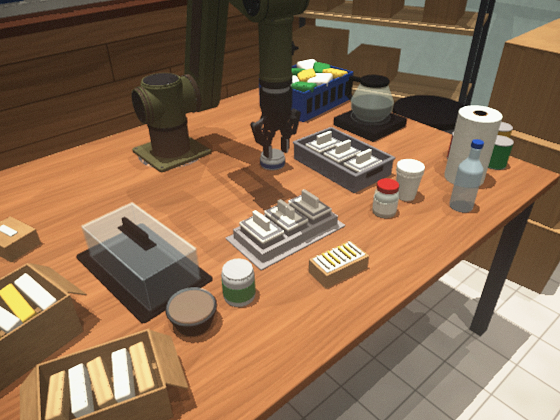

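Run:
```python
from h import *
t=cv2.imread('pics/w26.png');cv2.imwrite('pics/z26.png',cv2.resize(t[25:225,110:460],(800,457),interpolation=3))
```

```text
(no output)
```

View pics/z26.png

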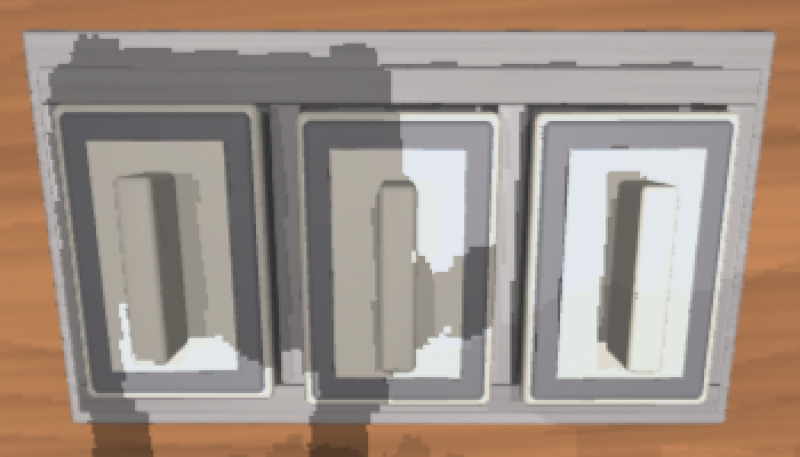

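Run:
```python
from h import *
o,m=st()
w=np.array([px2w('wrist',(110+u/2.2857,25+v/2.2857),.006)[:2] for u,v in [(24,32),(775,32),(724,422),(75,422)]])
print(w.round(4),w.mean(0)); e=(w[0]+w[1]-w[2]-w[3])/2;f=(w[0]+w[3]-w[1]-w[2])/2
print(np.arctan2(e[1],e[0]),np.arctan2(-f[0],f[1]),np.linalg.norm(e),np.linalg.norm(f))
for l in [[(53,106),(257,104),(272,398),(90,398)],[(297,113),(499,113),(488,404),(305,404)],[(530,113),(741,113),(707,404),(523,402)]]:
    print(np.mean([px2w('wrist',(110+u/2.2857,25+v/2.2857),.060)[:2] for u,v in l],0))
```

```text
t 45.63 pos [ 0.5721 -0.0086  0.2378] x [ 0.998 -0.056 -0.001] y [-0.056 -0.998 -0.   ] F [ 0.41 -0.32 -0.46] op 0.0449 j [-0.09  0.31  1.53 -0.    1.3   1.54]
[[ 0.698   0.1256]
 [ 0.6816 -0.1581]
 [ 0.5256 -0.1494]
 [ 0.542   0.1347]] [ 0.61179342 -0.01179131]
-0.05689760111023302 -0.05781335321933846 0.15620706574775567 0.28441553546165865
[0.61698297 0.06866816]
[ 0.60998534 -0.01072494]
[ 0.60558367 -0.09011949]
```

>>> {"name": "step_arm", "arguments": {"moves": [[[-1.69, 9.2, -0.5, -7.5], [-1.69, 9.2, -0.5, -7.5], [-1.69, 9.2, -0.5, -7.5], [-1.69, 9.2, -0.5, -7.5], [-1.69, 9.2, -0.5, -7.5]]]}}

```text
time: 46.05
ee_pos: [0.5234, -0.2092, 0.2476]
tcp_rot: [0.999, 0.038, -0.002, -0.001]
force: [1.1, 0.2, 0.3]
opening: 0.0448
```

Run:
```python
from h import *
plan(.4838,-.3723,.24,4.3)
```

```text
t 46.05 pos [ 0.5234 -0.2092  0.2476] x [ 0.997  0.075 -0.003] y [ 0.075 -0.997 -0.002] F [1.11 0.23 0.3 ] op 0.0448 j [-0.46  0.29  1.53  0.    1.32  1.04]
curyaw 4.31 units [-1.292  3.991  0.187] turn 0.01 rows 4.0 0.0
```

>>> {"name": "step_arm", "arguments": {"moves": [[[-1.29, 4.0, 0.19, 0], [-1.29, 4.0, 0.19, 0], [-1.29, 4.0, 0.19, 0], [-1.29, 4.0, 0.19, 0], [-1.29, 4.0, 0.19, 0]]]}}

```text
time: 46.47
ee_pos: [0.4825, -0.3788, 0.2392]
tcp_rot: [0.999, 0.034, -0.002, 0.001]
force: [-0.5, -0.2, 0.9]
opening: 0.045
```

>>> {"name": "step_arm", "arguments": {"moves": [[[0, 0, 0, 0], [0, 0, 0, 0], [0, 0, 0, 0]]]}}

```text
time: 46.72
ee_pos: [0.4845, -0.3699, 0.2409]
tcp_rot: [0.999, 0.038, -0.001, -0.001]
force: [-0.2, 0.0, -0.4]
opening: 0.0451
```

Run:
```python
from h import *
st();save('wrist','w27.png')
t=cv2.imread('pics/w27.png');cv2.imwrite('pics/z27.png',cv2.resize(t[60:320,170:410],(554,600),interpolation=3))
```

```text
t 46.72 pos [ 0.4845 -0.3699  0.2409] x [ 0.997  0.075 -0.002] y [ 0.075 -0.997 -0.002] F [-0.18  0.04 -0.36] op 0.0451 j [-0.72  0.36  1.44  0.    1.34  0.77]
```

View pics/w27.png

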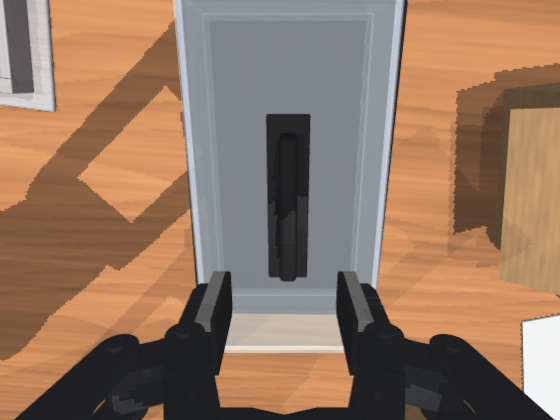

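View pics/z27.png

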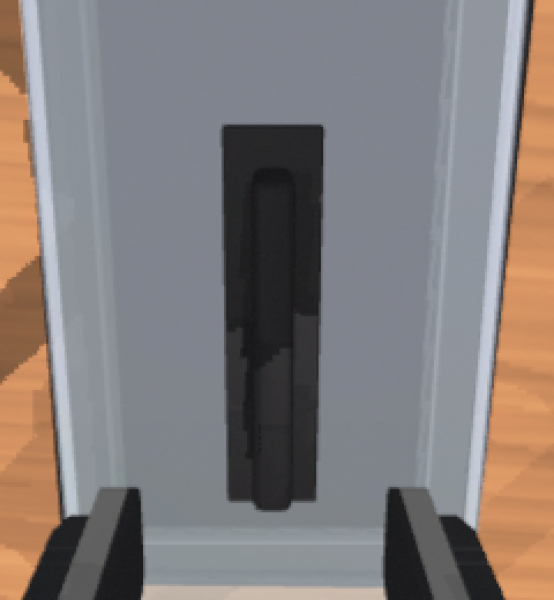

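Run:
```python
from h import *
o,m=st()
def t(u,v,z): return (m.T@(px2w('wrist',(170+u/2.3077,60+v/2.3077),z)-o['ee_pos']))[:2].round(4)
a=[t(222,125,.106),t(323,125,.106),t(316,500,.106),t(228,500,.106)];print(a,np.mean(a,0))
print('fin far top',t(273,184,.135),'base',t(273,168,.106),'near top',t(273,510,.135))
print('cover sides bottom edge', t(545,300,.103))
# near top edge of cover z=.103 : rows
print('near edge top',(m.T@(px2w('wrist',(285,312),.103)-o['ee_pos']))[:2], 'rim near',(m.T@(px2w('wrist',(285,350),.005)-o['ee_pos']))[:2])
```

```text
t 46.77 pos [ 0.4848 -0.3696  0.2414] x [ 0.997  0.076 -0.001] y [ 0.076 -0.997 -0.002] F [ 0.17  0.89 -0.34] op 0.0451 j [-0.72  0.36  1.44  0.    1.34  0.77]
[array([ 0.063 , -0.0118]), array([0.063 , 0.0176]), array([-0.06  ,  0.0179]), array([-0.0599, -0.0118])] [0.001525 0.002975]
fin far top [0.0503 0.0027] base [0.0506 0.0031] near top [-0.0471  0.003 ]
cover sides bottom edge [0.0092 0.0886]
near edge top [-0.09416992  0.00081383] rim near [-0.21320307  0.00111048]
```

>>> {"name": "step_arm", "arguments": {"moves": [[[0.04, 0.07, 0.5, 0], [0.04, 0.07, 1.2, 0], [0.04, 0.07, 2.0, 0], [0.04, 0.07, 2.6, 0], [0.04, 0.07, 2.75, 0]]]}}

```text
time: 47.18
ee_pos: [0.4846, -0.3701, 0.1282]
tcp_rot: [0.999, 0.038, -0.003, -0.003]
force: [-1.1, 0.8, 0.2]
opening: 0.045
```

>>> {"name": "step_arm", "arguments": {"moves": [[[0, 0, 0, 0], [0, 0, 0, 0], [0, 0, 0, 0], [0, 0, 0, 0], [0, 0, 0, 0]]], "jaw": 0}}

```text
time: 47.6
ee_pos: [0.487, -0.374, 0.1337]
tcp_rot: [0.999, 0.037, 0.001, 0.001]
force: [1.5, 1.7, 1.4]
opening: 0.01
```

>>> {"name": "step_arm", "arguments": {"moves": [[[0, 0, -0.3, 0], [0, 0, -1.0, 0], [0, 0, -1.8, 0], [0, 0, -2.6, 0], [0, 0, -3.2, 0]]]}}

```text
time: 48.02
ee_pos: [0.4865, -0.3745, 0.2633]
tcp_rot: [0.999, 0.037, 0.001, 0.001]
force: [0.3, -0.0, -3.7]
opening: 0.01
```

>>> {"name": "step_arm", "arguments": {"moves": [[[0, 0, 0, 0], [0, 0, 0, 0], [0, 0, 0, 0]]]}}

```text
time: 48.27
ee_pos: [0.4853, -0.3732, 0.259]
tcp_rot: [0.999, 0.037, -0.001, -0.001]
force: [-1.4, -0.5, -4.5]
opening: 0.01
```

Run:
```python
from h import *
save('wrist','w28.png')
plan(.612,-.0115,.27,86.75)
```

```text
t 48.32 pos [ 0.4849 -0.3728  0.2582] x [ 0.997  0.074 -0.003] y [ 0.074 -0.997 -0.003] F [-0.4  -0.14 -5.32] op 0.01 j [-0.72  0.35  1.41 -0.    1.38  0.77]
curyaw 4.26 units [ 3.838 -8.773 -0.281] turn -82.49 rows 9.2 11.5
```

View pics/w28.png

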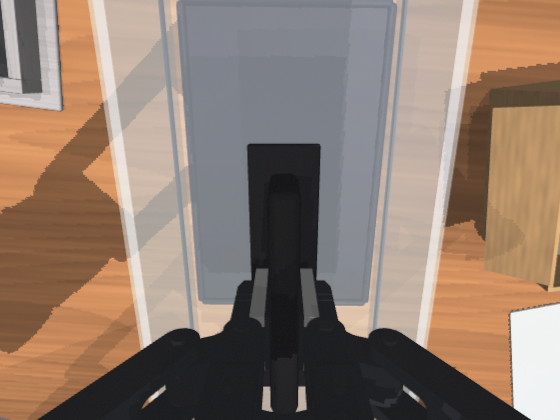

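Run:
```python
from h import *
o,m=st();z=o['ee_pos'][2]-.1287
def t(u,v,zz): return (m.T@(px2w('wrist',(u,v),z+zz)-o['ee_pos']))[:2].round(4)
print('pad',t(248,144,.101),t(320,144,.101),'finbase',t(285,176,.101),'fintop',t(285,194,.130))
print('cover top near/far',t(285,305,.098),t(285,2,.098),t(178,2,.098),t(397,2,.098),t(200,305,.098),t(368,305,.098))
```

```text
t 48.32 pos [ 0.4849 -0.3728  0.2582] x [ 0.997  0.074 -0.003] y [ 0.074 -0.997 -0.003] F [-0.4  -0.14 -5.32] op 0.01 j [-0.72  0.35  1.41 -0.    1.38  0.77]
pad [ 0.0604 -0.0143] [0.0604 0.0145] finbase [0.0472 0.0005] fintop [0.0482 0.0004]
cover top near/far [-0.0165  0.0005] [0.1113 0.0006] [ 0.1113 -0.0383] [0.1112 0.0411] [-0.0166 -0.0399] [-0.0165  0.04  ]
```

>>> {"name": "step_arm", "arguments": {"moves": [[[0.4, -0.8, -0.2, -7], [0.8, -1.6, -0.3, -14], [1.2, -2.5, -0.3, -21], [1.6, -3.4, -0.3, -28], [2.0, -4.3, -0.3, -35]]]}}

```text
time: 48.73
ee_pos: [0.5522, -0.1944, 0.2698]
tcp_rot: [0.941, 0.338, -0.002, -0.002]
force: [0.8, -0.2, -3.8]
opening: 0.0101
```

Run:
```python
from h import *
plan(.6123,-.0098,.27,86.72)
```

```text
t 48.73 pos [ 0.5522 -0.1944  0.2698] x [ 0.771  0.637 -0.002] y [ 0.637 -0.771 -0.004] F [ 0.76 -0.18 -3.76] op 0.0101 j [-0.41  0.31  1.45  0.    1.39  0.47]
curyaw 39.55 units [ 4.097e+00 -2.603e+00 -4.000e-03] turn -47.17 rows 4.7 6.6
```

>>> {"name": "step_arm", "arguments": {"moves": [[[0.7, -0.45, 0, -7], [1.5, -0.9, 0, -14], [2.3, -1.4, 0, -21], [3.0, -1.9, 0, -28], [3.7, -2.3, 0, -35]]]}}

```text
time: 49.15
ee_pos: [0.608, -0.029, 0.2695]
tcp_rot: [0.795, 0.606, -0.002, -0.002]
force: [0.6, -0.9, -3.7]
opening: 0.0099
```

Run:
```python
from h import *
plan(.6123,-.0098,.255,86.72)
```

```text
t 49.15 pos [ 0.608  -0.029   0.2695] x [ 0.265  0.964 -0.   ] y [ 0.964 -0.265 -0.006] F [ 0.59 -0.91 -3.67] op 0.0099 j [-0.12  0.34  1.4   0.    1.4   0.15]
curyaw 74.65 units [ 0.491 -0.022  0.361] turn -12.07 rows 0.6 1.7
```

>>> {"name": "step_arm", "arguments": {"moves": [[[0.25, 0, 0.1, -6], [0.49, -0.02, 0.2, -12.1], [0.49, -0.02, 0.36, -12.1], [0.49, -0.02, 0.36, -12.1], [0.49, -0.02, 0.36, -12.1]]]}}

```text
time: 49.57
ee_pos: [0.6128, -0.013, 0.2558]
tcp_rot: [0.73, 0.683, -0.002, -0.001]
force: [0.1, -1.1, -4.3]
opening: 0.01
```

>>> {"name": "step_arm", "arguments": {"moves": [[[0, 0, 0, 0], [0, 0, 0, 0], [0, 0, 0, 0]]]}}

```text
time: 49.82
ee_pos: [0.6142, -0.0132, 0.2582]
tcp_rot: [0.73, 0.684, 0.0, 0.0]
force: [-0.1, -0.7, -4.3]
opening: 0.0099
```

Run:
```python
from h import *
plan(.6123,-.0098,.22,86.72)
save('wrist','w29.png');save('scene','s29.png')
```

```text
t 49.82 pos [ 0.6142 -0.0132  0.2582] x [ 0.065  0.998 -0.   ] y [ 0.998 -0.065  0.001] F [-0.14 -0.67 -4.28] op 0.0099 j [-0.09  0.36  1.41 -0.    1.38 -0.02]
curyaw 86.25 units [ 0.083 -0.053  0.956] turn -0.47 rows 0.9 0.1
```

View pics/w29.png

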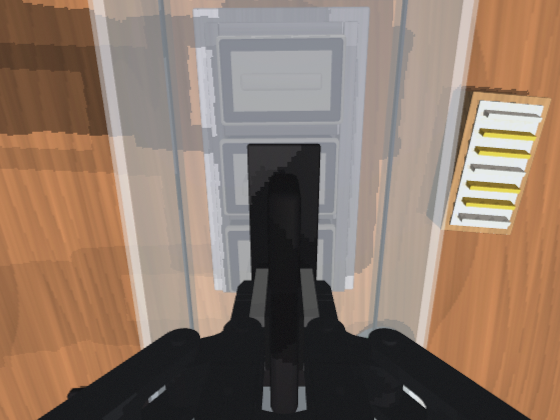

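View pics/s29.png

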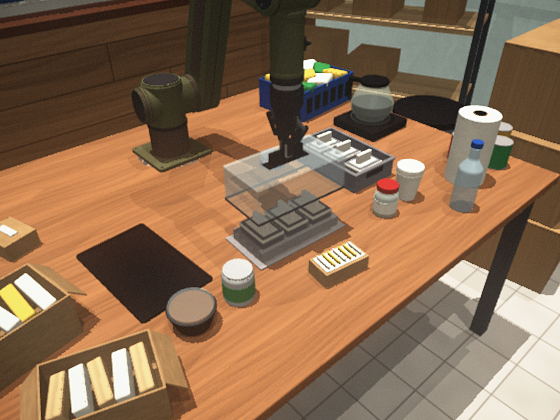

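>>> {"name": "step_arm", "arguments": {"moves": [[[0.08, -0.05, 0.4, -0.5], [0.08, -0.05, 0.9, -0.5], [0.08, -0.05, 1.4, -0.5], [0.08, -0.05, 1.7, -0.5], [0.08, -0.05, 1.8, -0.5]]]}}

```text
time: 50.33
ee_pos: [0.6107, -0.0091, 0.1837]
tcp_rot: [0.726, 0.687, -0.001, -0.002]
force: [-0.7, -0.1, -3.4]
opening: 0.0103
```

>>> {"name": "step_arm", "arguments": {"moves": [[[0, 0, 0, 0], [0, 0, 0, 0], [0, 0, 0, 0]]]}}

```text
time: 50.58
ee_pos: [0.6134, -0.0092, 0.1873]
tcp_rot: [0.726, 0.687, 0.001, 0.001]
force: [0.3, -0.6, -3.2]
opening: 0.0099
```

Run:
```python
from h import *
plan(.6123,-.0098,.17,86.72)
save('wrist','w30.png')
```

```text
t 50.58 pos [ 0.6134 -0.0092  0.1873] x [ 0.055  0.998 -0.   ] y [ 0.998 -0.055  0.003] F [ 0.3  -0.64 -3.17] op 0.0099 j [-0.08  0.41  1.51  0.    1.22 -0.03]
curyaw 86.85 units [-0.016 -0.028  0.433] turn 0.13 rows 0.4 0.0
```

View pics/w30.png

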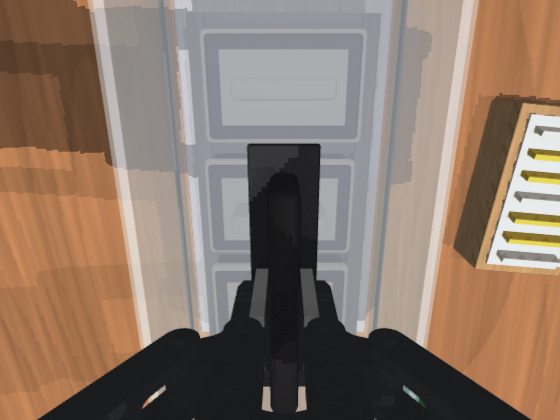

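>>> {"name": "step_arm", "arguments": {"moves": [[[-0.02, -0.03, 0.15, 0], [-0.02, -0.03, 0.3, 0], [-0.02, -0.03, 0.42, 0], [-0.02, -0.03, 0.42, 0], [-0.02, -0.03, 0.42, 0]]]}}

```text
time: 51.05
ee_pos: [0.6105, -0.0097, 0.1684]
tcp_rot: [0.726, 0.687, -0.001, -0.001]
force: [-1.1, -0.8, -3.2]
opening: 0.0101
```

>>> {"name": "step_arm", "arguments": {"moves": [[[0, 0, 0.08, 0], [0, 0, 0.16, 0], [0, 0, 0.24, 0], [0, 0, 0.3, 0], [0, 0, 0.3, 0]]]}}

```text
time: 51.47
ee_pos: [0.6109, -0.0097, 0.1564]
tcp_rot: [0.726, 0.687, -0.0, -0.0]
force: [0.5, 0.1, -5.3]
opening: 0.0101
```

Past the block top (rim ≈ 28 mm) without contact. Continue.

>>> {"name": "step_arm", "arguments": {"moves": [[[0, 0, 0.1, 0], [0, 0, 0.2, 0], [0, 0, 0.3, 0], [0, 0, 0.35, 0], [0, 0, 0.35, 0]]]}}

```text
time: 51.88
ee_pos: [0.6108, -0.0097, 0.1424]
tcp_rot: [0.726, 0.687, -0.0, -0.0]
force: [-0.2, -1.0, -4.2]
opening: 0.0102
```

>>> {"name": "step_arm", "arguments": {"moves": [[[0, 0, 0.06, 0], [0, 0, 0.12, 0], [0, 0, 0.18, 0], [0, 0, 0.18, 0]]]}}

```text
time: 52.22
ee_pos: [0.6109, -0.0097, 0.1354]
tcp_rot: [0.726, 0.687, -0.0, -0.0]
force: [0.6, -0.2, -4.2]
opening: 0.01
```

>>> {"name": "step_arm", "arguments": {"moves": [[[0, 0, 0.05, 0], [0, 0, 0.1, 0], [0, 0, 0.15, 0], [0, 0, 0.15, 0]]]}}

```text
time: 52.55
ee_pos: [0.6107, -0.0098, 0.1345]
tcp_rot: [0.726, 0.688, 0.001, 0.001]
force: [-9.4, 0.7, 23.4]
opening: 0.01
```

>>> {"name": "step_arm", "arguments": {"moves": [[[0, 0, -0.12, 0], [0, 0, -0.12, 0], [0, 0, -0.12, 0]]], "jaw": 50}}

```text
time: 52.8
ee_pos: [0.6121, -0.0098, 0.1357]
tcp_rot: [0.726, 0.688, 0.001, 0.001]
force: [0.0, -0.0, 0.0]
opening: 0.0456
```

>>> {"name": "step_arm", "arguments": {"moves": [[[0, 0, -0.6, 0], [0, 0, -1.6, 0], [0, 0, -2.6, 0], [0, 0, -3.6, 0], [0, 0, -4.0, 0]]]}}

```text
time: 53.22
ee_pos: [0.6138, -0.01, 0.3007]
tcp_rot: [0.726, 0.688, 0.003, 0.003]
force: [0.6, -0.1, 0.7]
opening: 0.0502
```

>>> {"name": "step_arm", "arguments": {"moves": [[[-1, -0.5, 0, 0], [-2, -1, 0, 0], [-3, -1.5, 0, 0], [-3, -1.5, 0, 0], [-3, -1.5, 0, 0]]]}}

```text
time: 53.63
ee_pos: [0.5432, -0.1288, 0.2945]
tcp_rot: [0.728, 0.686, -0.001, -0.0]
force: [1.4, 0.8, 0.0]
opening: 0.0502
```

Run:
```python
from h import *
st()
save('wrist','w31.png');save('top','t31.png');s=save('scene','s31.png')
cv2.imwrite('pics/z31.png',cv2.resize(s[120:270,180:420,::-1],(800,500),interpolation=3))
t=cv2.imread('pics/t31.png');cv2.imwrite('pics/z31t.png',cv2.resize(t[130:320,80:380],(800,507),interpolation=3))
```

```text
t 53.63 pos [ 0.5432 -0.1288  0.2945] x [ 0.059  0.998 -0.001] y [ 0.998 -0.059 -0.001] F [1.36 0.83 0.  ] op 0.0502 j [-0.31  0.25  1.47 -0.    1.42 -0.25]
```

View pics/w31.png

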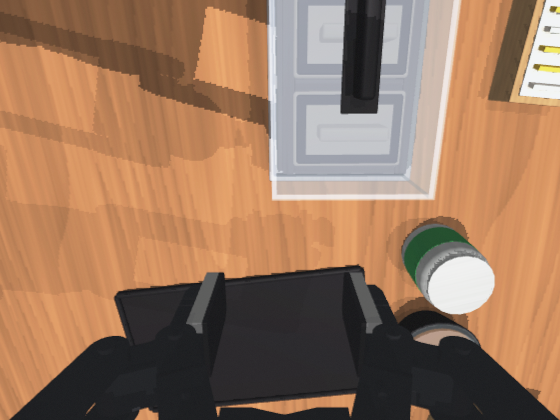

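View pics/z31.png

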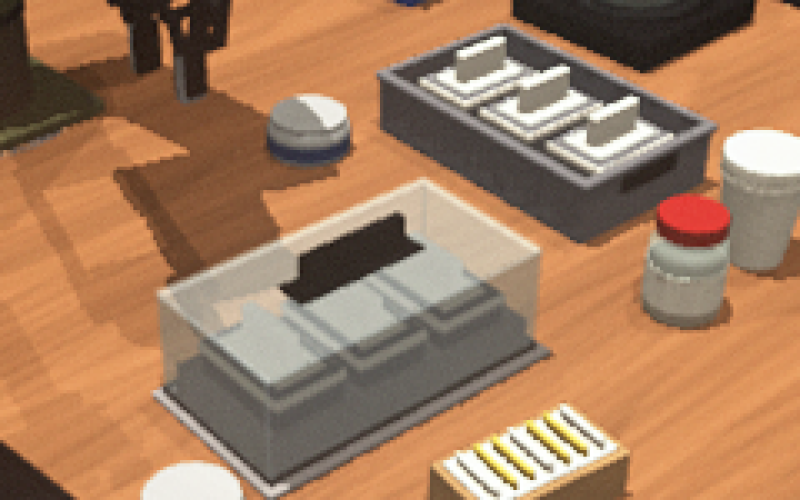

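View pics/z31t.png

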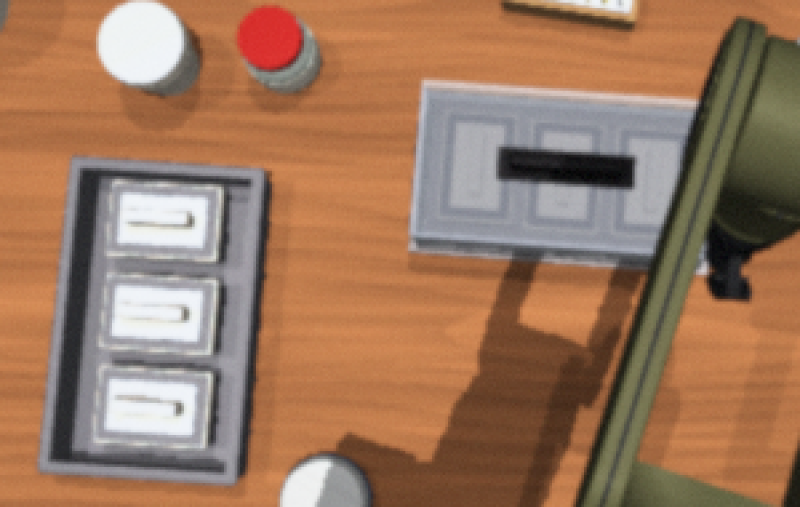

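Run:
```python
from h import *
st(); print(arm.sign_off())
```

```text
t 53.78 pos [ 0.5453 -0.1258  0.2945] x [0.055 0.998 0.001] y [ 0.998 -0.055  0.   ] F [ 0.23  0.32 -0.06] op 0.0503 j [-0.3   0.25  1.47  0.    1.42 -0.25]
the job is handed in; nothing more can be done
None
```

I finished the changeover and handed it in after about 54 s. The hand-in gave no verdict.

- **Cover off:** I lifted the cover off and set it on the black tray, pressing until it was fully down.
- **Weighing:** Three tubs were full, pulling 4.0–5.1 N: the one in the rack pocket nearest the tray and two spares. Three were empty, at 0.9–1.6 N: two from the rack and one spare.
- **Tubs placed:** The full tubs are in the three pockets and the empties stand side by side in the crate.
- **Cover back:** I put the cover back on the rack and lowered it until it met the base plate.

**Problems on the way:** Two full tubs caught on a pocket edge.
- The first tilted about 7° in the grip, so I stood it on the table and gripped it again at its centre. It then went down freely.
- The other only needed backing off and shifting about 3 mm toward the robot.

**Last checks:** Every full tub and the cover bottomed at the expected height, and the camera put the tub centres within about 3 mm of the pocket centres. The last pictures show the cover square on the base plate and the crate tubs upright. The bystanders I could see are where they started. The arm hid one end of the rack in the final top view, but the other two cameras showed that end. I never saw one of the spares get knocked aside.

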